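# Put the magnifying kit away and shut the kit drawer

### The arm

A 7-joint arm with a two-finger parallel gripper is mounted at the origin on the work surface. World frame = base frame: x ahead of the robot, y to its left, z up, the work surface at z = 0. Lengths are in mm, angles in rad, forces in N, time in s.
With the tool pointing down it reaches from about 400 to 750 mm from the base axis. Payload 19.5 kg.
Tool frame: the origin (TCP) lies between the finger pads, 19 mm behind the fingertips; this is the grasp point; z points along the fingers, y is the direction in which the jaws open and shut (so a half turn about z gives the same grasp; the last joint's range is limited). The gripper opens to 85 mm and grips with 20 to 120 N. Pads are 22 mm wide; open, the fingers measure 114 mm over their backs; the gripper's body (76 mm by 85 mm) begins 54 mm behind the grasp point. The pads swing forward as they close: fully open they stand 13 mm farther back than shut.
Start: joints at [1.207, 0.707, -0.028, 1.485, 0.022, 0.951, -0.075], TCP at [181.851, -545.461, 249.968] pointing down, gripper open.
Joint ranges: [-2.71, 2.71], [-0.32, 2.16], [-1.57, 1.52], [0, 2.45], [-1.46, 4.6], [0, 2.02], [-2.83, 2.83]. Speed limits (rad/s): [1.89, 1.89, 2.57, 2.57, 3.01, 3.01, 3.01].

### API

Orientations are given as a unit quaternion [w, x, y, z].
In Python, from bench import r, viewer, ticket gives the robot as it stands.
- The arm moves only by the tool step_arm, never from a script. Its argument "commands" is a list of rows, each a list of 2 entries, a list of its own where there are three numbers: the shift along the tool's x, y, z in mm, then the turn, a rotation vector about the tool's x, y, z in degrees. A call has 1 to 12 rows; each row is the pose to reach, as a shift and turn from the pose measured when the call began, along the tool's axes at that moment; what a row does not reach only later rows make up. A row lasts 1/12 s, in which the tool goes at most 41.7 mm and 7.16 degrees, less where a joint would pass 70% of its speed; a pose out of reach is approached as far as the arm can. A call with a gripper value outside its range is refused whole. "grip" is the finger opening in mm, from 0 to 85.4, set as the call begins (left out, the last holds). The fingers move at their own pace and stop on an object; "grip_force" is the grip in N (left out, the last holds). Time passes only in rows, so rows that repeat a pose let the fingers close. It gives the time, the measured TCP pose, the force and the opening at its end, in the units of the state.
- r.get_obs(): the state, without advancing time (a new reading comes with each control period).
- viewer.capture(name): name is "scene" or "top" or "wrist"; returns a dict with "image" (400x640x3 uint8, red, green, blue), "vfov" (degrees; the focal length in pixels is half the picture's height over the tangent of half this angle, whatever the lens; pixels are square), "cx", "cy" (the principal point, pixels), "R" (3x3) and "t" (3): a world point X has camera coordinates R X + t; the wrist camera has in their place "tool_from_camera" (4x4, takes a point from camera to tool coordinates, whose origin is the TCP and whose axes are the flange's). Camera axes: x right, y down, z forward; pixel columns grow to the right and rows downward; lengths in mm; the calibration is good to about 2 mm. A picture is of the moment at which its call begins: read the wrist's pose just before it. There is no depth.
- ticket.hand_in(): hands the job in, once; it reports no verdict.
The state is a dict: "clock": time; "joint_pos": joint angles; "dq": joint speeds; "joint_torque": joint torques, N m; "ee_pos": TCP position; "tool_rot": TCP orientation; "ft_force": force on the tool from outside, world axes, zero at the start; "wrist_torque": the same for the moment, N m; "opening": opening from 0.0 (shut) to 1.0 (fully open).
Only numpy, scipy, OpenCV 4.12 (cv2) and the standard library are available. Lean on these libraries where they do the work, as an engineer would, in place of code of your own. Each camera call takes 0.05 s, during which the arm holds its last target.

### The job

Lay the pocket microscope and the hand magnifier in the open blue drawer of the kit unit, setting each down gently rather than dropping it, then push the drawer fully home until it clicks in and stays shut, without slamming it. Leave the stereo microscope, the green bowl and the white carton standing where they are.

Things in the scene. Friction and masses are not known exactly. Their poses are not given: they have to be found in the camera images.
- kit_unit: Fixed white unit, 280 wide (y), 290 deep (x), two drawers facing -x (the robot) at yaw 0: the upper, blue, open; the lower, grey, a fixed dummy. Origin: on the table, mid-width, in the plane of the blue drawer's face when shut; x points inwards, z up. The sides, and a panel above the blue drawer (lower edge 164 above the table: things in the drawer must be lower), begin 16 behind that plane.
- board_edge (a point): Middle of the lower front edge of the unit's wooden top board, 300 wide, 220 to 238 above the table. The board overhangs the shut drawer's face by 22 towards the robot, so a tool pointing straight down cannot follow the drawer home: tip it some 35 degrees, fingers pointing forward and down. Axes as the unit's.
- drawer (a joint): How far the drawer is open, m: 0 = fully home, seated in its detent; 0.22 = fully out. It opens along the unit's -x, with about 1 N of friction. Over the last 14 mm a sprung detent resists with some 4 to 8 N; once pushed past about 6 mm it pulls the drawer home, short of that it pushes it back out.
- drawer_face (a point): Middle of the outer face of the drawer's plain blue front, 125 above the table; moves with the drawer. The front is 276 wide, 16 thick, from 92 to 160 above the table, with a flat aluminium strip along its top and no handle. Axes as the unit's.
- tray (a point): Front end of the drawer's inner floor (grey felt), mid-width, where it meets the front's inner face, 99 above the table; moves with the drawer, axes as the unit's. Inside: 245 long (from here to +x), 238 wide (y); aluminium walls 5 thick rise 45 above the floor, the front 60. With the drawer out, the tray's rear is still inside the unit.
- pocket_scope: Loose hand-held pocket microscope lying on its side, a black and dark grey block 105 long (x), 44 wide (y; the grey end, +x, is 36 wide), 36 high, with an orange dot on top; 0.1 to 0.2 kg. Origin: middle of its underside; z up.
- magnifier: Loose hand magnifier lying flat, 140 long: a round black lens frame 66 across and 12 thick, centred 37 towards +x of the origin, and an orange handle 20 wide (y) and 16 high that reaches from 8 on the +x side (where it meets the frame) to 70 towards -x. Origin: on the underside, near the frame's edge; z up; about 0.09 kg.
- stereo_microscope: Bystander: loose white stereo microscope standing upright, base 200 by 115, 240 high, 1.4 kg. Origin: middle of its underside.
- green_bowl: Bystander: loose yellow-green bowl, 120 across, 55 high. Origin: middle of its underside.
- carton: Bystander: loose white carton with a blue band, 60 (x) by 150 (y) by 50 high. Origin: middle of its underside.
Things that resemble listed ones, but are neither listed nor needed, are in the scene too. Several things have the shape of the pocket_scope; the one meant has the colours described above.

How it is judged:
By the outcome, as a careful person would: the job done as asked, in the order asked, and still so for the second after the job is handed in, with the robot touching nothing.
It also fails if it takes over 72 s, if anything falls off the work surface, if the arm or the gripper's body presses on something with over 40 N, if the wrist force passes 120 N, or if a joint passes its speed limit or range.

## Working session

There is one attempt and no reset: what is moved stays moved. The work goes in short steps, Python scripts to look and compute and a tool call to move; the robot and the scene stay as the last step left them, time stands still between calls to the robot, and variables do not carry over. Pictures are saved under pics/ and viewed, and the job is handed in when it is done.

Besides the shell and the picture viewer there is one more tool, called as a command line: name --argument value ..., lists and objects as JSON in quotes. step_arm: Moves the arm, as the interface text tells. Its arguments: {"type":"object","properties":{"commands":{"type":"array"},"grip":{"type":"number"},"grip_force":{"type":"number"}},"required":["commands"]}

```bash
mkdir -p pics; ls
python3 - <<'E'
from bench import r,viewer,ticket
import cv2,json,numpy as np
print(r.get_obs())
for n in("scene","top","wrist"):
    c=viewer.capture(n); cv2.imwrite(f"pics/{n}0.png",c["image"][...,::-1])
    c.pop("image"); print(n,c)
E
```

```text
pics
{'clock': 0.0, 'joint_pos': array([ 1.20729636,  0.70708605, -0.02760729,  1.4849974 ,  0.022015  ,
        0.95090292, -0.0755242 ]), 'dq': array([-0.0013391 , -0.00085222,  0.00153184,  0.00105764, -0.00111294,
        0.0006477 , -0.00015142]), 'joint_torque': array([ 4.43228982e-04, -8.83181119e+01,  1.23443663e+00, -2.36153215e+01,
        1.69098488e-02,  6.46219982e-03,  8.31286093e-05]), 'ee_pos': array([ 181.77251019, -545.25518062,  249.53765621]), 'tool_rot': array([-5.33388788e-04,  9.87085179e-01,  1.60195357e-01, -1.13839272e-04]), 'ft_force': array([-0.65503131, -0.33670741,  0.27387913]), 'wrist_torque': array([ 0.00042004, -0.00583868,  0.01006877]), 'opening': 0.9993760801572058}
scene {'vfov': 56.51054070237436, 'cx': 323.73058258639765, 'cy': 197.91600493508585, 'R': array([[-0.86584311, -0.50030405,  0.00340068],
       [-0.47270276,  0.81581072, -0.33317408],
       [ 0.16391404, -0.29008399, -0.9428592 ]]), 't': array([432.92552904, 353.62497246, 977.22665688])}
top {'vfov': 46.747072880395535, 'cx': 308.80685755852113, 'cy': 198.80742600733592, 'R': array([[-0.00358752, -0.99998997, -0.00268091],
       [-0.97998396,  0.00404934, -0.19903525],
       [ 0.19904411,  0.0019132 , -0.97998866]]), 't': array([ -31.44977143,  562.61784359, 1531.54586554])}
wrist {'vfov': 71.19921788880326, 'cx': 324.737790736478, 'cy': 203.4247560736757, 'tool_from_camera': array([[ 2.44571140e-04, -9.63092181e-01, -2.69171676e-01,
         6.87624816e+01],
       [ 9.99999965e-01,  2.62789828e-04, -3.16515394e-05,
         4.27036070e-01],
       [ 1.01218929e-04, -2.69171659e-01,  9.63092212e-01,
        -1.23967981e+02],
       [ 0.00000000e+00,  0.00000000e+00,  0.00000000e+00,
         1.00000000e+00]])}
```

View pics/scene0.png

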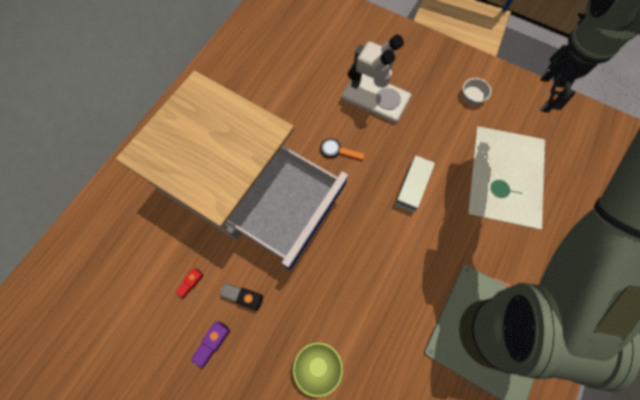

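View pics/top0.png

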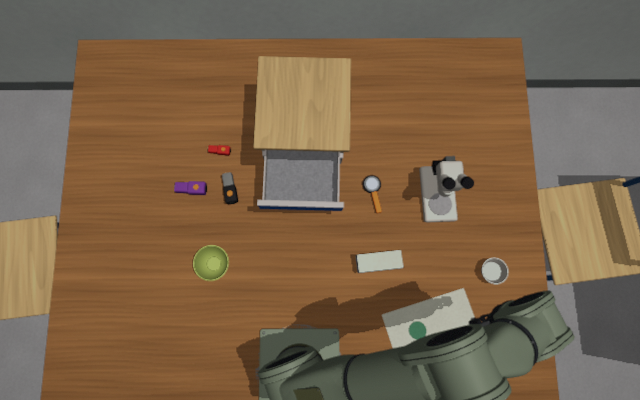

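View pics/wrist0.png

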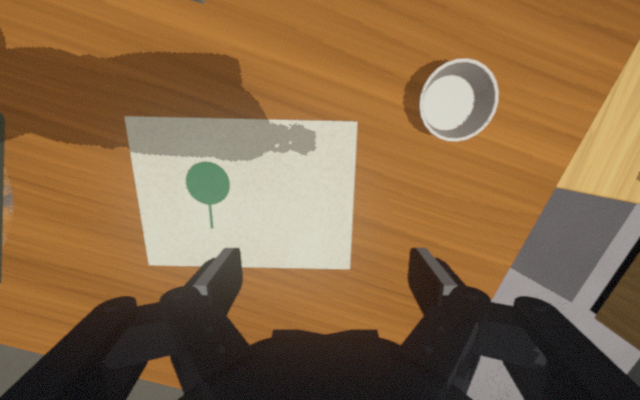

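The top view shows the black/grey scope at about (230,188), the magnifier at (374,193) and the drawer front at about y=206. I'll enlarge these areas to read exact positions.

```bash
cat > h.py <<'E'
import numpy as np,cv2
from scipy.spatial.transform import Rotation as Ro
def f(c): return 200/np.tan(np.radians(c["vfov"])/2)
def ray(c,u,v,z,obs=None):
    d=np.array([(u-c["cx"])/f(c),(v-c["cy"])/f(c),1.])
    if "R" in c: o=-c["R"].T@c["t"]; w=c["R"].T@d
    else:
        q=obs["tool_rot"]; R=Ro.from_quat([q[1],q[2],q[3],q[0]]).as_matrix(); T=c["tool_from_camera"]
        o=R@T[:3,3]+obs["ee_pos"]; w=R@T[:3,:3]@d
    return o+w*(z-o[2])/w[2]
def proj(c,X,obs=None):
    X=np.array(X,float)
    if "R" in c: p=c["R"]@X+c["t"]
    else:
        q=obs["tool_rot"]; R=Ro.from_quat([q[1],q[2],q[3],q[0]]).as_matrix(); T=c["tool_from_camera"]
        p=T[:3,:3].T@(R.T@(X-obs["ee_pos"])-T[:3,3])
    return np.array([c["cx"]+f(c)*p[0]/p[2],c["cy"]+f(c)*p[1]/p[2]])
def crop(c,x0,y0,w,h,s,name):
    im=c["image"][y0:y0+h,x0:x0+w,::-1]; im=cv2.resize(im,None,fx=s,fy=s,interpolation=cv2.INTER_CUBIC)
    for i in range(0,w,10):
        cv2.line(im,(i*s,0),(i*s,8 if (x0+i)%50 else 20),(0,255,255),1)
        if (x0+i)%20==0: cv2.putText(im,str(x0+i),(i*s,20),0,.4,(0,255,255),1)
    for i in range(0,h,10):
        cv2.line(im,(0,i*s),(8,i*s),(0,255,255),1)
        if (y0+i)%20==0: cv2.putText(im,str(y0+i),(9,i*s+4),0,.4,(0,255,255),1)
    cv2.imwrite("pics/"+name+".png",im)
E
python3 - <<'E'
from bench import r,viewer,ticket
from h import *
c=viewer.capture("top"); crop(c,200,140,200,90,4,"t1"); crop(c,240,40,130,110,5,"t2")
c=viewer.capture("scene"); crop(c,160,130,210,190,3,"s1")
E
```

```text
(no output)
```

View pics/t1.png

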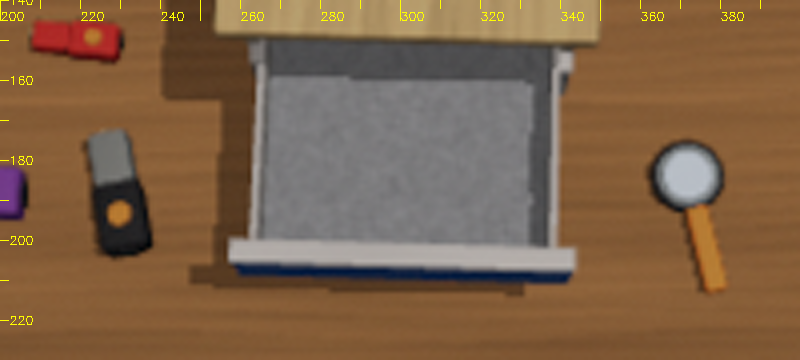

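View pics/t2.png

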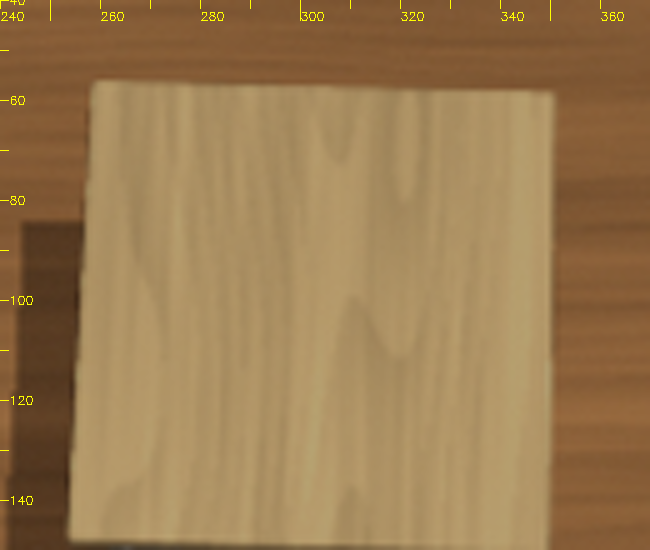

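View pics/s1.png

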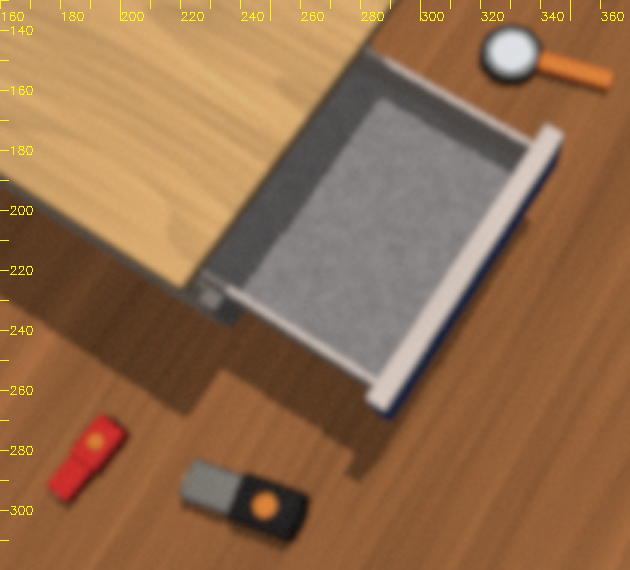

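Run:
```python
from bench import r,viewer,ticket
from h import *
np.set_printoptions(precision=1,suppress=True)
c=viewer.capture("top"); s=viewer.capture("scene")
print("campos",-c["R"].T@c["t"],-s["R"].T@s["t"])
def P(n,c,pts,z):
    for p in pts: print(n,p,ray(c,*p,z)[:2])
P("board",c,[(253.7,148),(350,149.8),(258,56.2),(350.5,58.4)],238)
P("boardS",s,[(220.5,226),(292.5,126)],238)
P("strip",c,[(257,205.5),(343.7,207.7),(257,200),(344,202.5)],160)
P("stripS",s,[(282,262),(342,171.5),(289,266),(347,175)],160)
P("scope dot",c,[(229.7,193)],36); P("scope dotS",s,[(248,298)],36)
P("scope grey end",c,[(221,174),(230.5,172.5)],36);P("black end",c,[(225,203.5),(238,200.5)],36)
P("mag lens",c,[(371.7,183.7)],10);P("mag lensS",s,[(330,147.5)],10)
P("mag handle end",c,[(378.5,212.5)],10);P("mag handle endS",s,[(363,156.5)],10)
P("mag joint",c,[(373.3,192)],10);P("joint S",s,[(340,150)],10)
```

```text
campos [ 246.4  -36.7 1612.8] [ 381.8  211.6 1037.7]
board (253.7, 148) [687.1 136.4]
board (350, 149.8) [ 680.  -162.1]
board (258, 56.2) [997.1 128.7]
board (350.5, 58.4) [ 987.8 -170.3]
boardS (220.5, 226) [685.9 137.5]
boardS (292.5, 126) [ 680.3 -157.7]
strip (257, 205.5) [520.3 131.8]
strip (343.7, 207.7) [ 512.1 -145. ]
strip (257, 200) [538.3 132.1]
strip (344, 202.5) [ 529.  -146.3]
stripS (282, 262) [539.4 129.6]
stripS (342, 171.5) [ 529.8 -144.2]
stripS (289, 266) [520.1 129.3]
stripS (347, 175) [ 514.  -142.1]
scope dot (229.7, 193) [588.5 242.2]
scope dotS (248, 298) [588.3 241.8]
scope grey end (221, 174) [657.  274.9]
scope grey end (230.5, 172.5) [662.3 241.7]
black end (225, 203.5) [551.2 257.4]
black end (238, 200.5) [561.7 212.6]
mag lens (371.7, 183.7) [ 625.8 -257.4]
mag lensS (330, 147.5) [ 626.1 -256.7]
mag handle end (378.5, 212.5) [ 521.9 -278.1]
mag handle endS (363, 156.5) [ 523.9 -280.7]
mag joint (373.3, 192) [ 595.6 -262.1]
joint S (340, 150) [ 595.3 -264.7]
```

Each object's position agrees between the two cameras to about 3 mm. I'll write the planning helper next and work out the first transit.

```bash
cat > plan.py <<'E'
import sys,numpy as np
from bench import r
from scipy.spatial.transform import Rotation as Ro
# usage: plan.py x y z yawdeg tiltdeg   (tilt: fingers forward)
x,y,z,yaw,tilt=map(float,sys.argv[1:6])
o=r.get_obs(); q=o["tool_rot"]; R=Ro.from_quat([q[1],q[2],q[3],q[0]])
T=Ro.from_euler('z',yaw,degrees=True)*Ro.from_euler('y',-tilt,degrees=True)*Ro.from_euler('x',180,degrees=True)
np.set_printoptions(precision=2,suppress=True)
X=R.as_matrix()
print("t",round(o["clock"],2),"pos",o["ee_pos"],"yaw",np.degrees(np.arctan2(X[1,0],X[0,0])),"q",o["joint_pos"],"F",o["ft_force"],"open",o["opening"]*85.4)
print("shift",R.inv().apply(np.array([x,y,z])-o["ee_pos"]),"turn",np.degrees((R.inv()*T).as_rotvec()),"zaxis",T.as_matrix()[:,2])
E
python3 plan.py 480 -260 300 18 0; python3 plan.py 490 120 300 14 0;  python3 plan.py 560 235 250 12.7 0
```

```text
t 0.35 pos [ 181.84 -545.42  249.88] yaw 18.43710371023921 q [ 1.21  0.71 -0.03  1.48  0.02  0.95 -0.08] F [-0.27 -0.55 -0.77] open 85.4922950324546
shift [ 373.12 -176.49  -50.06] turn [-0.02 -0.    0.44] zaxis [ 0. -0. -1.]
t 0.35 pos [ 181.84 -545.42  249.88] yaw 18.43710371023921 q [ 1.21  0.71 -0.03  1.48  0.02  0.95 -0.08] F [-0.27 -0.55 -0.77] open 85.4922950324546
shift [ 502.79 -533.82  -49.95] turn [-0.02 -0.    4.44] zaxis [ 0. -0. -1.]
t 0.35 pos [ 181.84 -545.42  249.88] yaw 18.43710371023921 q [ 1.21  0.71 -0.03  1.48  0.02  0.95 -0.08] F [-0.27 -0.55 -0.77] open 85.4922950324546
shift [ 605.56 -620.76    0.08] turn [-0.02  0.    5.74] zaxis [ 0. -0. -1.]
```

step_arm --commands '[[[30,-14,-30],[0,0,0]],[[60,-28,-45],[0,0,0]],[[94,-44,-50],[0,0,0]],[[130,-60,-50],[0,0,0]],[[165,-78,-50],[0,0,0]],[[200,-94,-50],[0,0,0]],[[235,-110,-50],[0,0,0]],[[270,-127,-50],[0,0,0]],[[305,-144,-50],[0,0,0]],[[340,-160,-50],[0,0,0]],[[373,-176,-50],[0,0,0]],[[373,-176,-50],[0,0,0]]]' --grip 75

```text
clock: 1.35
ee_pos: [484.6, -254.4, 299.5]
tool_rot: [-0.002, 0.986, 0.164, 0.001]
ft_force: [0.6, 0.8, 0.5]
opening: 0.88
```

```bash
python3 plan.py 500 120 300 14 0;  python3 plan.py 560 235 250 12.7 0
```

```text
t 1.35 pos [ 484.6  -254.43  299.55] yaw 18.90227601928517 q [ 0.42  0.61  0.01  1.51 -0.01  1.03 -0.81] F [0.64 0.77 0.48] open 75.14583410750573
shift [ 135.87 -349.24    0.82] turn [-0.16 -0.15  4.9 ] zaxis [ 0. -0. -1.]
t 1.35 pos [ 484.6  -254.43  299.55] yaw 18.90227601928517 q [ 0.42  0.61  0.01  1.51 -0.01  1.03 -0.81] F [0.64 0.77 0.48] open 75.14583410750573
shift [ 229.75 -438.47   51.31] turn [-0.16 -0.15  6.2 ] zaxis [ 0. -0. -1.]
```

step_arm --commands '[[[14,-36,0],[0,0,0]],[[28,-72,0],[0,0,1]],[[42,-108,0],[0,0,1]],[[56,-144,0],[0,0,2]],[[70,-180,0],[0,0,2]],[[84,-216,0],[0,0,3]],[[98,-252,0],[0,0,4]],[[112,-288,0],[0,0,5]],[[126,-324,0],[0,0,5]],[[150,-354,10],[0,0,6]],[[175,-382,25],[0,0,6]],[[200,-410,35],[0,0,6]]]'

```text
clock: 2.35
ee_pos: [541.1, 200.4, 265.3]
tool_rot: [-0.002, 0.994, 0.113, 0.001]
ft_force: [1.1, -0.2, -0.2]
opening: 0.876
```

```bash
python3 plan.py 560 237 240 12.7 0
```

```text
t 2.35 pos [541.08 200.38 265.35] yaw 12.924477548913423 q [-0.44  0.69  0.07  1.46 -0.06  0.99 -1.7 ] F [ 1.08 -0.21 -0.23] open 74.81967883568582
shift [ 26.58 -31.39  25.5 ] turn [-0.16 -0.13  0.22] zaxis [ 0. -0. -1.]
```

step_arm --commands '[[[13,-16,13],[0,0,0]],[[26,-31,25],[0,0,0]],[[26,-31,25],[0,0,0]],[[26,-31,25],[0,0,0]]]'

```text
clock: 2.68
ee_pos: [559.3, 236.9, 239.6]
tool_rot: [-0.001, 0.994, 0.113, 0.0]
ft_force: [-0.6, -0.2, 0.7]
opening: 0.88
```

Run:
```python
from bench import r,viewer
from h import *
o=r.get_obs();c=viewer.capture("wrist");print(o["ee_pos"])
crop(c,0,0,640,400,1,"w1")
import pickle;pickle.dump((o,c),open("w1.pkl","wb"))
```

```text
[559.29898127 236.93660605 239.59213276]
```

View pics/w1.png

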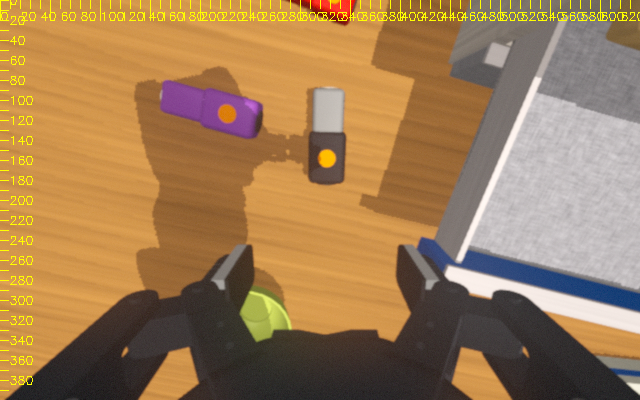

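Wrist view shows the scope aligned with the tool: grey end at about (328,88), black end at (326,182), dot at (327,158). The purple decoy at (215,108) is about 100 px to its left.

```bash
python3 - <<'E'
import pickle
from h import *
o,c=pickle.load(open("w1.pkl","rb"))
crop(c,290,70,80,125,6,"w1c")
for p in [(327,158),(313,89),(344,89),(308,181),(345,181),(311,132),(345,132)]: print(p,ray(c,*p,36,o)[:2])
E
python3 plan.py 602.5 245.5 120 12.7 0;python3 plan.py 602.5 245.5 23 12.7 0
```

```text
(327, 158) [591.36756613 241.81021041]
(313, 89) [660.84870532 273.72274638]
(344, 89) [668.4588623  240.71692221]
(308, 181) [559.7775247  257.67857802]
(345, 181) [569.71244536 214.75617267]
(311, 132) [615.85153467 266.19294316]
(345, 132) [624.54656797 228.54690354]
t 2.73 pos [559.49 236.07 240.43] yaw 12.92069654542509 q [-0.48  0.77  0.07  1.38 -0.06  1.   -1.74] F [0.44 0.44 0.06] open 75.05841175102721
shift [ 43.8    0.71 120.51] turn [-0.14 -0.11  0.22] zaxis [ 0. -0. -1.]
t 2.73 pos [559.49 236.07 240.43] yaw 12.92069654542509 q [-0.48  0.77  0.07  1.38 -0.06  1.   -1.74] F [0.44 0.44 0.06] open 75.05841175102721
shift [ 43.62   0.94 217.51] turn [-0.14 -0.11  0.22] zaxis [ 0. -0. -1.]
```

View pics/w1c.png

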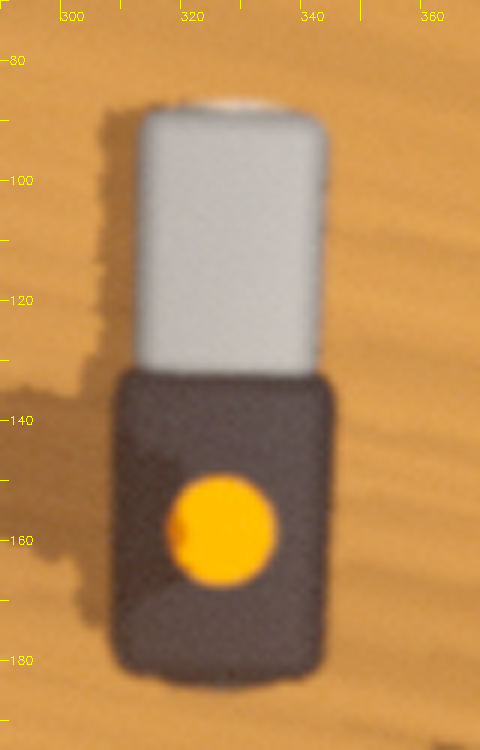

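step_arm --commands '[[[15,1,20],[0,0,0]],[[30,2,45],[0,0,0]],[[44,2,75],[0,0,0]],[[44,2,105],[0,0,0]],[[44,2,135],[0,0,0]],[[44,2,160],[0,0,0]],[[44,2,180],[0,0,0]],[[44,2,195],[0,0,0]],[[44,2,207],[0,0,0]],[[44,2,215],[0,0,0]],[[44,2,217],[0,0,0]],[[44,2,217],[0,0,0]]]'

```text
clock: 3.73
ee_pos: [603.3, 244.3, 23.8]
tool_rot: [-0.001, 0.994, 0.112, 0.001]
ft_force: [0.2, -0.5, 0.4]
opening: 0.881
```

step_arm --commands '[[[0,0,0],[0,0,0]],[[0,0,0],[0,0,0]],[[0,0,0],[0,0,0]],[[0,0,0],[0,0,0]],[[0,0,0],[0,0,0]],[[0,0,0],[0,0,0]],[[0,0,0],[0,0,0]],[[0,0,0],[0,0,0]]]' --grip 30 --grip_force 30

```text
clock: 4.4
ee_pos: [603.7, 244.4, 24.8]
tool_rot: [-0.001, 0.994, 0.112, 0.002]
ft_force: [-2.4, -1.4, 7.7]
opening: 0.511
```

```bash
python3 - <<'E'
from bench import r,viewer
from h import *
c=viewer.capture("wrist");crop(c,0,0,640,400,1,"w2")
E
python3 plan.py 603 244 220 12.7 0
```

```text
t 4.45 pos [603.71 244.46  24.88] yaw 12.898965746130088 q [-0.45  1.12  0.05  1.35 -0.07  0.67 -1.72] F [-2.3  -1.98  7.99] open 43.80578327866908
shift [  -0.13   -0.2  -195.12] turn [-0.14 -0.2   0.2 ] zaxis [ 0. -0. -1.]
```

View pics/w2.png

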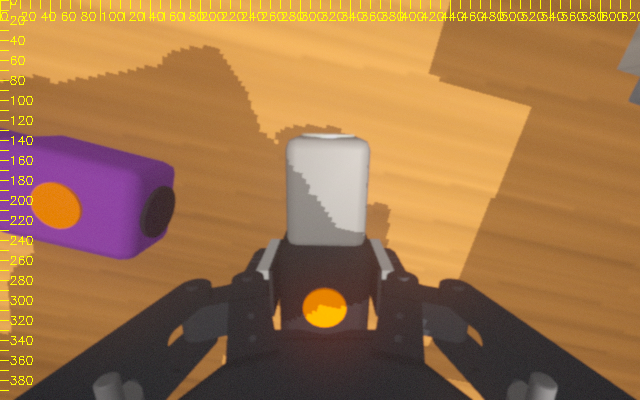

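Picture shows the scope gripped centrally on the black part (fingers at px 265 and 385, opening 43.8). Lifting.

step_arm --commands '[[[0,0,-6],[0,0,0]],[[0,0,-18],[0,0,0]],[[0,0,-36],[0,0,0]],[[0,0,-60],[0,0,0]],[[0,0,-85],[0,0,0]],[[0,0,-110],[0,0,0]],[[0,0,-135],[0,0,0]],[[0,0,-160],[0,0,0]],[[0,0,-180],[0,0,0]],[[0,0,-192],[0,0,0]],[[0,0,-197],[0,0,0]],[[0,0,-197],[0,0,0]]]'

```text
clock: 5.45
ee_pos: [603.4, 243.9, 223.5]
tool_rot: [-0.002, 0.994, 0.112, 0.003]
ft_force: [0.1, 0.1, -0.7]
opening: 0.513
```

```bash
python3 plan.py 588 52 222 -1.6 0;python3 plan.py 588 52 124 -1.6 0
python3 - <<'E'
from bench import r,viewer
from h import *
c=viewer.capture("wrist");crop(c,0,0,640,400,1,"w3")
E
```

```text
t 5.45 pos [603.39 243.86 223.52] yaw 12.898944170440283 q [-0.46  0.86  0.07  1.22 -0.06  1.06 -1.73] F [ 0.12  0.1  -0.73] open 43.79638238068861
shift [-57.84 183.59   0.67] turn [-0.2  -0.29 14.5 ] zaxis [-0. -0. -1.]
t 5.45 pos [603.39 243.86 223.52] yaw 12.898944170440283 q [-0.46  0.86  0.07  1.22 -0.06  1.06 -1.73] F [ 0.12  0.1  -0.73] open 43.79638238068861
shift [-58.37 183.87  98.67] turn [-0.2  -0.29 14.5 ] zaxis [-0. -0. -1.]
```

View pics/w3.png

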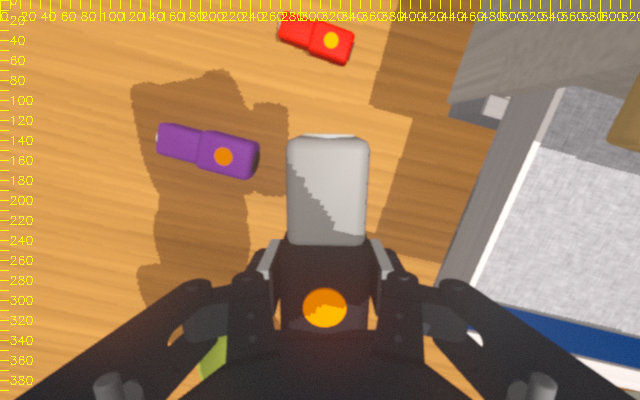

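step_arm --commands '[[[-5,15,0],[0,0,1]],[[-12,37,0],[0,0,3]],[[-20,62,0],[0,0,5]],[[-28,88,0],[0,0,7]],[[-36,114,0],[0,0,9]],[[-44,140,0],[0,0,11]],[[-50,160,0],[0,0,13]],[[-55,175,0],[0,0,14]],[[-57,182,0],[0,0,14.5]],[[-58,184,0],[0,0,14.5]],[[-58,184,0],[0,0,14.5]],[[-58,184,0],[0,0,14.5]]]'

```text
clock: 6.5
ee_pos: [587.6, 52.9, 221.3]
tool_rot: [-0.002, 1.0, -0.013, 0.001]
ft_force: [-0.3, -0.9, -1.3]
opening: 0.511
```

```bash
python3 plan.py 588 52 124 -1.6 0
python3 - <<'E'
from bench import r,viewer
from h import *
c=viewer.capture("top");crop(c,220,130,150,100,5,"t3")
c=viewer.capture("scene");crop(c,160,110,220,190,3,"s3")
E
```

```text
t 6.5 pos [587.63  52.88 221.33] yaw -1.4827352600406658 q [-0.19  0.77  0.11  1.47 -0.1   0.9  -1.65] F [-0.26 -0.88 -1.29] open 43.66095971913218
shift [ 0.12  1.29 97.32] turn [-0.24 -0.16  0.12] zaxis [-0. -0. -1.]
```

View pics/s3.png

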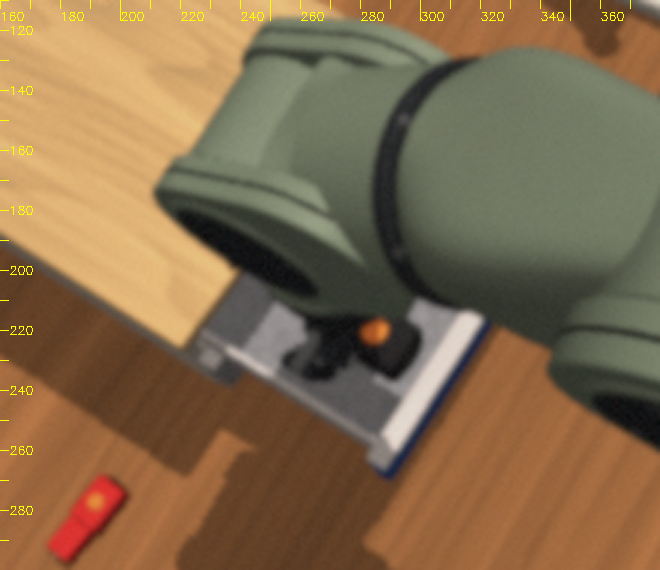

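Run:
```python
from bench import r,viewer
from h import *
c=viewer.capture("scene");crop(c,120,60,300,240,2,"s4");
for z in (330,380,430,480): print(z,[ray(c,*p,z).round(0)[:2] for p in [(212,173),(265,208),(244,120)]])
```

```text
330 [array([732.,  62.]), array([596.,  71.]), array([745., -75.])]
380 [array([707.,  73.]), array([581.,  81.]), array([719., -55.])]
430 [array([682.,  83.]), array([565.,  91.]), array([694., -34.])]
480 [array([658.,  94.]), array([550., 101.]), array([668., -14.])]
```

View pics/t3.png

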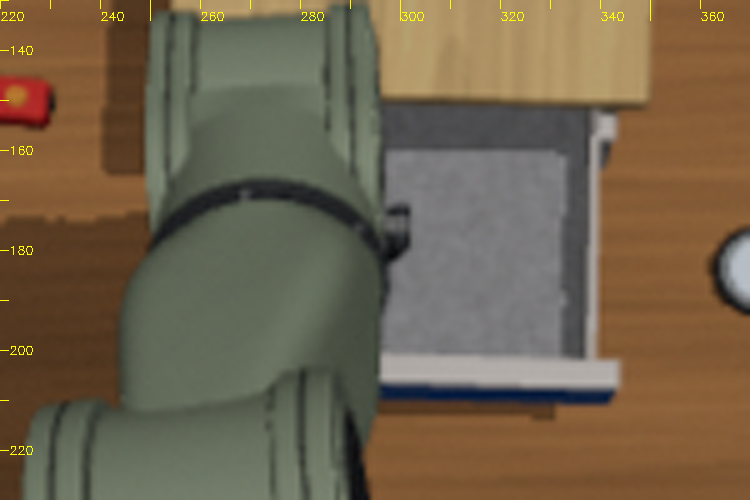

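Run:
```python
from bench import r,viewer
from h import *
c=viewer.capture("top");crop(c,200,100,220,260,2,"t4")
for z in (330,380,430,480): print(z,[ray(c,*p,z).round(0)[:2] for p in [(290,150)]])
```

```text
330 [array([651.,  20.])]
380 [array([635.,  18.])]
430 [array([620.,  15.])]
480 [array([604.,  13.])]
```

View pics/t4.png

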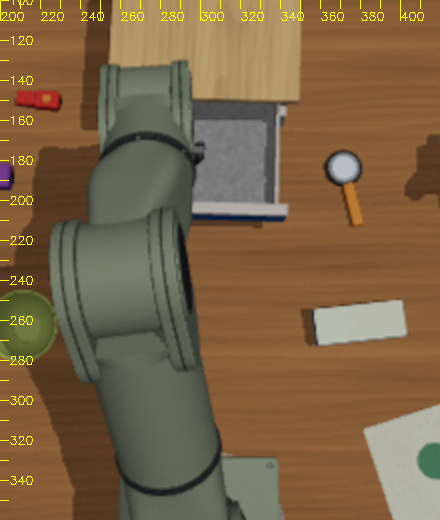

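The wrist housing sits well above the board (about 450 high), so there is room to go down. The black end clears the drawer front.

step_arm --commands '[[[0,1,10],[0,0,0]],[[0,1,25],[0,0,0]],[[0,1,42],[0,0,0]],[[0,1,59],[0,0,0]],[[0,1,74],[0,0,0]],[[0,1,84],[0,0,0]],[[0,1,89],[0,0,0]],[[0,1,92],[0,0,0]],[[0,1,94],[0,0,0]],[[0,1,95],[0,0,0]],[[0,1,96],[0,0,0]],[[0,1,96],[0,0,0]]]'

```text
clock: 7.7
ee_pos: [588.0, 51.7, 125.7]
tool_rot: [-0.002, 1.0, -0.013, 0.002]
ft_force: [-0.0, -0.4, -1.6]
opening: 0.516
```

```bash
python3 plan.py 588 52 123.5 -1.6 0
python3 - <<'E'
from bench import r,viewer
from h import *
c=viewer.capture("wrist");crop(c,0,0,640,400,1,"w5")
E
```

```text
t 7.7 pos [588.04  51.72 125.73] yaw -1.525064282187698 q [-0.18  0.89  0.09  1.57 -0.11  0.68 -1.64] F [-0.   -0.42 -1.59] open 44.08351961561307
shift [-0.05 -0.27  2.23] turn [-0.22 -0.2   0.08] zaxis [-0. -0. -1.]
```

View pics/w5.png

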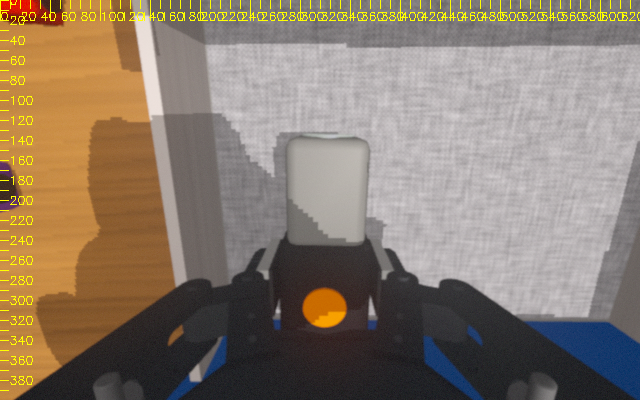

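step_arm --commands '[[[0,0,0.5],[0,0,0]],[[0,0,1],[0,0,0]],[[0,0,1.5],[0,0,0]],[[0,0,1.5],[0,0,0]]]'

```text
clock: 8.08
ee_pos: [588.0, 51.7, 124.2]
tool_rot: [-0.002, 1.0, -0.013, 0.002]
ft_force: [1.3, 0.7, -1.4]
opening: 0.509
```

step_arm --commands '[[[0,0,0.5],[0,0,0]],[[0,0,1],[0,0,0]],[[0,0,1.5],[0,0,0]],[[0,0,1.5],[0,0,0]]]'

```text
clock: 8.42
ee_pos: [588.9, 51.7, 123.8]
tool_rot: [-0.002, 1.0, -0.013, 0.003]
ft_force: [-0.2, 0.2, 14.5]
opening: 0.511
```

Contact reached. I'll relax slightly and release.

step_arm --commands '[[[0,0,-0.5],[0,0,0]],[[0,0,-0.5],[0,0,0]]]'

```text
clock: 8.58
ee_pos: [589.0, 51.7, 124.5]
tool_rot: [-0.002, 1.0, -0.013, 0.003]
ft_force: [-0.3, 0.5, -0.6]
opening: 0.511
```

step_arm --commands '[[[0,0,0],[0,0,0]],[[0,0,0],[0,0,0]],[[0,0,0],[0,0,0]],[[0,0,0],[0,0,0]],[[0,0,0],[0,0,0]]]' --grip 62

```text
clock: 9.0
ee_pos: [589.0, 51.7, 124.5]
tool_rot: [-0.002, 1.0, -0.013, 0.003]
ft_force: [-0.1, 0.6, -0.8]
opening: 0.727
```

step_arm --commands '[[[0,0,-5],[0,0,0]],[[0,0,-15],[0,0,0]],[[0,0,-30],[0,0,0]],[[0,0,-55],[0,0,0]],[[0,0,-80],[0,0,0]],[[0,0,-105],[0,0,0]],[[0,0,-125],[0,0,0]],[[0,0,-140],[0,0,0]],[[0,0,-145],[0,0,0]]]'

```text
clock: 9.75
ee_pos: [588.6, 51.1, 272.6]
tool_rot: [-0.002, 1.0, -0.013, 0.005]
ft_force: [-0.1, -0.3, -0.8]
opening: 0.726
```

```bash
python3 plan.py 530 -278 250 12.2 0
python3 - <<'E'
from bench import r,viewer
from h import *
c=viewer.capture("wrist");crop(c,0,0,640,400,1,"w6")
E
```

```text
t 9.75 pos [588.59  51.1  272.63] yaw -1.535258657252845 q [-0.2   0.71  0.12  1.4  -0.09  1.03 -1.66] F [-0.11 -0.35 -0.76] open 62.02315690713189
shift [-49.98 330.65  20.6 ] turn [ -0.19  -0.61 -13.73] zaxis [ 0. -0. -1.]
```

View pics/w6.png

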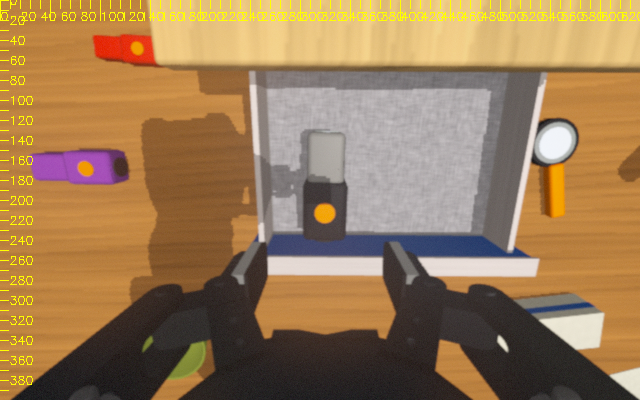

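Scope lies flat in the tray near (325,185), black end just clear of the front. Next is the magnifier.

step_arm --commands '[[[-6,25,0],[0,0,0]],[[-12,60,0],[0,0,-2]],[[-18,97,0],[0,0,-4]],[[-24,134,0],[0,0,-6]],[[-30,171,0],[0,0,-8]],[[-36,208,0],[0,0,-10]],[[-42,245,0],[0,0,-12]],[[-46,278,5],[0,0,-13]],[[-50,305,10],[0,0,-13.7]],[[-50,324,15],[0,-0.5,-13.7]],[[-50,331,20],[0,-0.6,-13.7]],[[-50,331,20],[0,-0.6,-13.7]]]' --grip 55

```text
clock: 10.8
ee_pos: [529.1, -279.5, 248.5]
tool_rot: [-0.002, 0.994, 0.105, -0.001]
ft_force: [-1.1, 1.4, -1.5]
opening: 0.644
```

Run:
```python
from bench import r,viewer
from h import *
o=r.get_obs();c=viewer.capture("wrist");print(o["ee_pos"])
crop(c,0,0,640,400,1,"w7")
import pickle;pickle.dump((o,c),open("w7.pkl","wb"))
crop(c,270,50,130,160,5,"w7c")
```

```text
[ 529.08630834 -279.45684201  248.45371013]
```

View pics/w7.png

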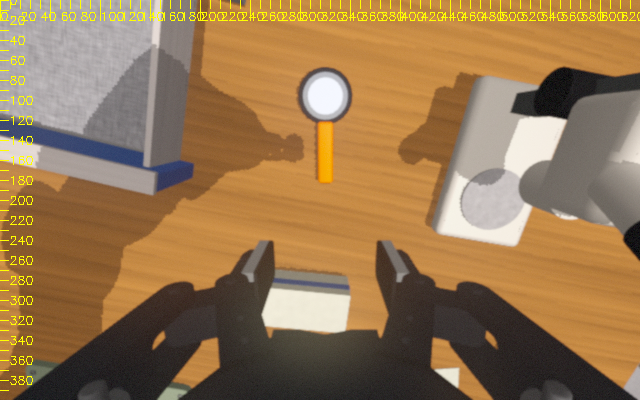

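View pics/w7c.png

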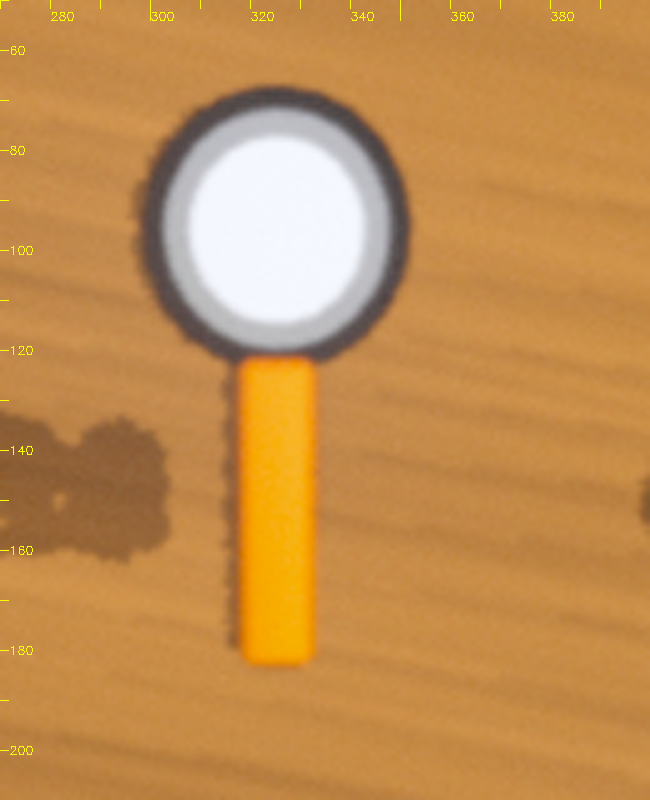

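Magnifier is aligned with the tool: handle from (325,121) to (325,182), lens centre (325,96). Checking positions and clearance to the stereo microscope.

```bash
python3 - <<'E'
import pickle
from h import *
from bench import viewer
o,c=pickle.load(open("w7.pkl","rb"))
for p in [(325.3,121.5),(325.3,182.5)]: print(p,ray(c,*p,16,o)[:2])
for p in [(325,95.5)]: print(p,ray(c,*p,12,o)[:2])
for p in [(433,230),(476,80)]: print(p,ray(c,*p,15,o)[:2])
t=viewer.capture("top")
for p in [(433,160),(443,183)]: print(p,ray(t,*p,220)[:2])
E
python3 plan.py 568 -270 22 12.2 0
```

```text
(325.3, 121.5) [ 600.36020395 -264.19925406]
(325.3, 182.5) [ 526.08875132 -280.1226383 ]
(325, 95.5) [ 629.80478395 -257.50461177]
(433, 230) [ 492.32162418 -437.45114035]
(476, 80) [ 683.41944147 -428.09301647]
(433, 160) [ 651.31839656 -422.12433841]
(443, 183) [ 577.41860127 -448.8002494 ]
t 10.9 pos [ 530.08 -277.13  249.7 ] yaw 12.215606880786003 q [ 0.43  0.75 -0.    1.39 -0.    1.01 -0.93] F [ 0.67 -0.   -0.32] open 55.14026250830099
shift [ 38.59   2.08 227.69] turn [-0.26  0.01  0.02] zaxis [ 0. -0. -1.]
```

step_arm --commands '[[[15,1,25],[0,0,0]],[[30,2,55],[0,0,0]],[[42,2,85],[0,0,0]],[[42,2,115],[0,0,0]],[[42,2,145],[0,0,0]],[[42,2,170],[0,0,0]],[[42,2,190],[0,0,0]],[[42,2,205],[0,0,0]],[[42,2,217],[0,0,0]],[[42,2,224],[0,0,0]],[[42,2,226.5],[0,0,0]],[[42,2,226.5],[0,0,0]]]'

```text
clock: 11.9
ee_pos: [571.5, -268.9, 23.4]
tool_rot: [-0.002, 0.994, 0.107, -0.0]
ft_force: [-0.4, -0.8, -0.0]
opening: 0.638
```

step_arm --commands '[[[0,0,0],[0,0,0]],[[0,0,0],[0,0,0]],[[0,0,0],[0,0,0]],[[0,0,0],[0,0,0]],[[0,0,0],[0,0,0]],[[0,0,0],[0,0,0]],[[0,0,0],[0,0,0]],[[0,0,0],[0,0,0]]]' --grip 10 --grip_force 30

```text
clock: 12.57
ee_pos: [572.0, -269.0, 24.3]
tool_rot: [-0.002, 0.994, 0.107, 0.0]
ft_force: [-0.6, 0.9, 6.2]
opening: 0.226
```

```bash
python3 - <<'E'
from bench import r,viewer
from h import *
c=viewer.capture("wrist");crop(c,0,0,640,400,1,"w8")
E
python3 plan.py 571 -270 222 12.2 0
```

```text
t 12.62 pos [ 571.91 -268.97   24.25] yaw 12.227547140858556 q [ 0.39  1.1  -0.01  1.43  0.    0.62 -0.97] F [-0.78  0.99  7.51] open 19.275054757575106
shift [  -0.9     0.04 -197.75] turn [-0.23 -0.06  0.03] zaxis [ 0. -0. -1.]
```

View pics/w8.png

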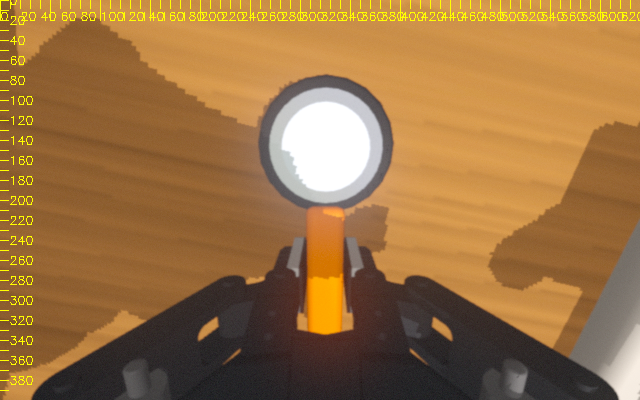

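Handle is gripped between pads (px 298–352, opening 19.3). Lifting.

step_arm --commands '[[[0,0,-6],[0,0,0]],[[0,0,-18],[0,0,0]],[[0,0,-36],[0,0,0]],[[0,0,-60],[0,0,0]],[[0,0,-85],[0,0,0]],[[0,0,-110],[0,0,0]],[[0,0,-135],[0,0,0]],[[0,0,-160],[0,0,0]],[[0,0,-182],[0,0,0]],[[0,0,-194],[0,0,0]],[[0,0,-199],[0,0,0]],[[0,0,-199],[0,0,0]]]'

```text
clock: 13.62
ee_pos: [572.1, -269.9, 224.9]
tool_rot: [-0.002, 0.994, 0.106, 0.001]
ft_force: [-0.9, 0.8, -1.2]
opening: 0.226
```

```bash
python3 - <<'E'
from bench import r,viewer
from h import *
c=viewer.capture("wrist");crop(c,0,0,640,400,1,"w9")
E
python3 plan.py 590 -68 222 -1.6 0
```

```text
t 13.67 pos [ 571.8  -269.68  223.59] yaw 12.233391785470715 q [ 0.39  0.83  0.    1.29 -0.01  1.02 -0.96] F [ 0.28  0.32 -1.23] open 18.930557665908072
shift [  60.52 -193.23    2.41] turn [-0.22 -0.06 13.83] zaxis [-0. -0. -1.]
```

View pics/w9.png

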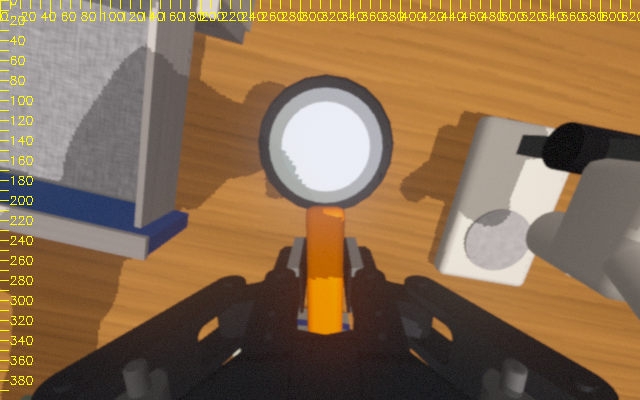

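step_arm --commands '[[[5,-15,0],[0,0,1]],[[12,-37,0],[0,0,3]],[[19,-62,0],[0,0,5]],[[27,-88,0],[0,0,7]],[[35,-114,0],[0,0,9]],[[43,-140,0],[0,0,11]],[[50,-165,0],[0,0,12.5]],[[55,-180,0],[0,0,13.5]],[[58,-190,0],[0,0,13.8]],[[59,-193,0],[0,0,13.8]],[[59,-193,0],[0,0,13.8]],[[59,-193,0],[0,0,13.8]]]'

```text
clock: 14.67
ee_pos: [588.4, -69.9, 224.1]
tool_rot: [-0.002, 1.0, -0.014, 0.0]
ft_force: [-0.2, 0.1, -1.8]
opening: 0.225
```

```bash
python3 plan.py 588.5 -68 125.5 -1.6 0
```

```text
t 14.67 pos [588.35 -69.9  224.13] yaw -1.6095344380578558 q [ 0.02  0.77  0.1   1.46 -0.1   0.92 -1.45] F [-0.17  0.09 -1.82] open 19.230279210499162
shift [ 0.08 -1.58 98.64] turn [-0.19 -0.01 -0.01] zaxis [-0. -0. -1.]
```

step_arm --commands '[[[0,-1,10],[0,0,0]],[[0,-1,25],[0,0,0]],[[0,-1,42],[0,0,0]],[[0,-1,59],[0,0,0]],[[0,-1,74],[0,0,0]],[[0,-1,85],[0,0,0]],[[0,-1,91],[0,0,0]],[[0,-1,95],[0,0,0]],[[0,-1,97],[0,0,0]],[[0,-1,98],[0,0,0]],[[0,-1,98.5],[0,0,0]],[[0,-1,98.5],[0,0,0]]]'

```text
clock: 15.67
ee_pos: [588.6, -68.6, 126.0]
tool_rot: [-0.002, 1.0, -0.014, 0.0]
ft_force: [0.4, -0.2, 0.4]
opening: 0.22
```

step_arm --commands '[[[0,0,0.5],[0,0,0]],[[0,0,1],[0,0,0]],[[0,0,1.5],[0,0,0]],[[0,0,1.5],[0,0,0]]]'

```text
clock: 16.0
ee_pos: [588.6, -68.6, 124.5]
tool_rot: [-0.002, 1.0, -0.014, 0.0]
ft_force: [-0.2, 1.2, 0.2]
opening: 0.225
```

step_arm --commands '[[[0,0,0.5],[0,0,0]],[[0,0,1],[0,0,0]],[[0,0,1],[0,0,0]]]'

```text
clock: 16.25
ee_pos: [588.5, -68.5, 123.4]
tool_rot: [-0.002, 1.0, -0.014, 0.0]
ft_force: [-0.2, 0.1, -0.6]
opening: 0.225
```

```bash
python3 - <<'E'
from bench import r,viewer
from h import *
c=viewer.capture("wrist");crop(c,0,0,640,400,1,"w10")
E
python3 plan.py 588.5 -68 123.5 -1.6 0
```

```text
t 16.3 pos [588.55 -68.6  123.51] yaw -1.6063303572137722 q [ 0.02  0.9   0.08  1.56 -0.11  0.69 -1.44] F [-0.64  0.67 -0.05] open 18.909961303361264
shift [-0.07 -0.6   0.01] turn [-0.18 -0.04 -0.01] zaxis [-0. -0. -1.]
```

View pics/w10.png

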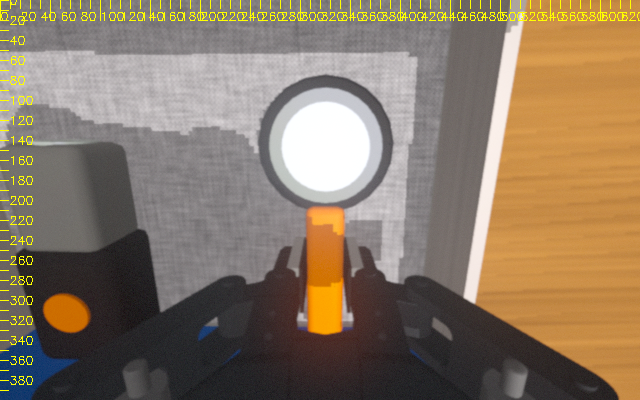

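step_arm --commands '[[[0,0,0.5],[0,0,0]],[[0,0,1],[0,0,0]],[[0,0,1],[0,0,0]]]'

```text
clock: 16.55
ee_pos: [589.1, -68.6, 123.2]
tool_rot: [-0.002, 1.0, -0.014, 0.001]
ft_force: [0.3, -0.0, 10.0]
opening: 0.221
```

Contact. Relax and release.

step_arm --commands '[[[0,0,-0.3],[0,0,0]],[[0,0,-0.3],[0,0,0]]]'

```text
clock: 16.72
ee_pos: [589.2, -68.6, 123.7]
tool_rot: [-0.002, 1.0, -0.014, 0.001]
ft_force: [0.0, -0.1, -0.4]
opening: 0.223
```

step_arm --commands '[[[0,0,0],[0,0,0]],[[0,0,0],[0,0,0]],[[0,0,0],[0,0,0]],[[0,0,0],[0,0,0]],[[0,0,0],[0,0,0]]]' --grip 40

```text
clock: 17.13
ee_pos: [589.2, -68.6, 123.6]
tool_rot: [-0.002, 1.0, -0.014, 0.001]
ft_force: [0.8, -0.4, 0.7]
opening: 0.47
```

step_arm --commands '[[[0,0,-5],[0,0,0]],[[0,0,-15],[0,0,0]],[[0,0,-30],[0,0,0]],[[0,0,-55],[0,0,0]],[[0,0,-80],[0,0,0]],[[0,0,-105],[0,0,0]],[[-10,0,-125],[0,0,0]],[[-30,0,-140],[0,0,0]],[[-60,0,-145],[0,0,0]],[[-90,0,-145],[0,0,0]],[[-120,0,-145],[0,0,0]],[[-140,0,-145],[0,0,0]]]'

```text
clock: 18.13
ee_pos: [446.4, -65.2, 269.4]
tool_rot: [-0.002, 1.0, -0.014, 0.002]
ft_force: [0.1, -0.1, 0.2]
opening: 0.47
```

```bash
python3 - <<'E'
from bench import r,viewer
from h import *
o=r.get_obs();c=viewer.capture("wrist");crop(c,0,0,640,400,1,"w11")
import pickle;pickle.dump((o,c),open("w11.pkl","wb"))
c=viewer.capture("top");crop(c,200,100,220,260,2,"t11")
E
python3 plan.py 440 -10 180 -1.6 40
```

```text
t 18.23 pos [446.66 -65.24 269.65] yaw -1.6389862307631407 q [ 0.01  0.5   0.11  1.88 -0.08  0.76 -1.43] F [ 0.4   1.39 -0.29] open 40.266035144872
shift [ -8.51 -54.74  89.81] turn [-0.17 39.82 -0.1 ] zaxis [ 0.64 -0.02 -0.77]
```

View pics/w11.png

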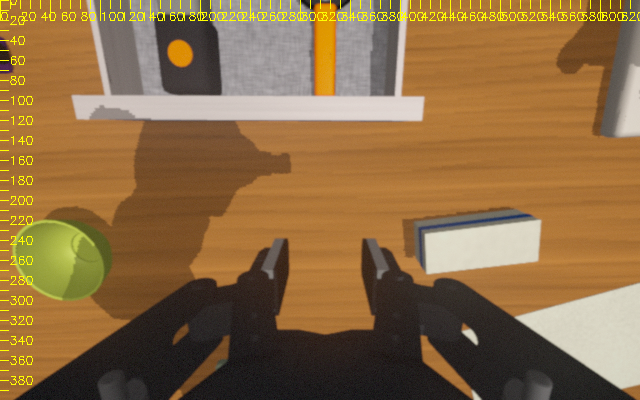

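View pics/t11.png

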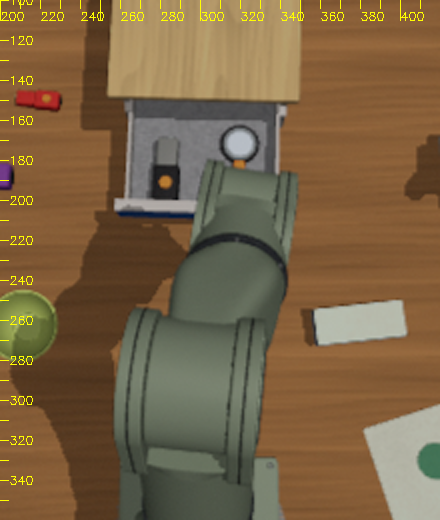

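Run:
```python
import numpy as np
from scipy.optimize import fsolve
D=[(181.8,-545.4,249.9,.707,1.485,.951),(484.6,-254.4,299.5,.61,1.51,1.03),(603.7,244.4,24.9,1.12,1.35,.67),(603.4,243.9,223.5,.86,1.22,1.06),(587.6,52.9,221.3,.77,1.47,.90),(588,51.7,125.7,.89,1.57,.68),(571.9,-269,24.2,1.10,1.43,.62),(446.7,-65.2,269.6,.50,1.88,.76)]
D=np.array(D); rr=np.hypot(D[:,0],D[:,1]); z=D[:,2]
s1=np.sin(D[:,3]);c1=np.cos(D[:,3]);s2=np.sin(D[:,3]+D[:,4]);c2=np.cos(D[:,3]+D[:,4])
A=np.r_[np.c_[s1,s2,1+0*s1,0*s1],np.c_[c1,c2,0*s1,1+0*s1]]
p,res,_,_=np.linalg.lstsq(A,np.r_[rr,z],rcond=None); print(p, (A@p-np.r_[rr,z]).round(1)); print(D[:,3:].sum(1))
L1,L2,ro,k=p
for L3 in (200,260,320):
  for x in (495,685):
   for t in (30,35,40):
    T=np.radians(t); wx=x-L3*np.sin(T); wz=122-L3+L3*np.cos(T) # equivalent tool-down tcp
    f=lambda q:[L1*np.sin(q[0])+L2*np.sin(q[0]+q[1])+ro-wx,L1*np.cos(q[0])+L2*np.cos(q[0]+q[1])+k-wz]
    q=fsolve(f,[.7,1.6]); print(L3,x,t,q.round(2),"q6",(np.pi-T-q.sum()).round(2),np.abs(f(q)).max().round(1))
```

```text
[519.15118853 290.08396877   2.77317734  25.54324095] [ 1.   0.3 -0.7 -1.3  1.7 -1.3 -0.   0.4  1.5  0.1 -0.3 -0.7 -3.   1.3
 -0.7  1.6]
[3.143 3.15  3.14  3.14  3.14  3.14  3.15  3.14 ]
200 495 30 [0.81 2.27] q6 -0.46 0.0
200 495 35 [0.83 2.33] q6 -0.63 0.0
200 495 40 [0.86 2.38] q6 -0.8 0.0
200 685 30 [0.93 1.6 ] q6 0.08 0.0
200 685 35 [0.93 1.66] q6 -0.07 0.0
200 685 40 [0.94 1.72] q6 -0.22 0.0
260 495 30 [0.83 2.38] q6 -0.59 0.0
260 495 35 [0.87 2.46] q6 -0.8 0.0
260 495 40 [0.93 2.53] q6 -1.01 0.0
260 685 30 [0.92 1.72] q6 -0.02 0.0
260 685 35 [0.92 1.8 ] q6 -0.19 0.0
260 685 40 [0.93 1.86] q6 -0.35 0.0
320 495 30 [0.86 2.5 ] q6 -0.74 0.0
320 495 35 [0.94 2.59] q6 -1.0 0.0
320 495 40 [1.04 2.69] q6 -1.29 0.0
320 685 30 [0.91 1.83] q6 -0.12 0.0
320 685 35 [0.92 1.92] q6 -0.31 0.0
320 685 40 [0.94 2.  ] q6 -0.5 0.0
```

Both objects lie in the tray: scope at top-view px (283,185), magnifier at (320,172). A forward tilt needs wrist joint 6 to go negative, which is out of range, so joint 5 must take a half turn. First I'll tilt part-way, close the fingers, and use the move to find the wrist length.

step_arm --commands '[[[10,-5,-2],[0,2,0]],[[20,-12,-4],[0,4,0]],[[30,-20,-6],[0,7,0]],[[42,-28,-8],[0,10,0]],[[54,-36,-10],[0,13,0]],[[66,-43,-12],[0,15,0]],[[76,-48,-14],[0,17,0]],[[84,-51,-15],[0,19,0]],[[89,-53,-16],[0,20,0]],[[89,-53,-16],[0,20,0]],[[89,-53,-16],[0,20,0]]]' --grip 0

```text
clock: 19.15
ee_pos: [537.0, -15.0, 286.3]
tool_rot: [0.001, 0.984, -0.014, 0.175]
ft_force: [-0.1, -0.3, 0.6]
opening: -0.0
```

```bash
cat > st.py <<'E'
import numpy as np
from bench import r
from scipy.spatial.transform import Rotation as Ro
o=r.get_obs(); q=o["tool_rot"]; R=Ro.from_quat([q[1],q[2],q[3],q[0]]).as_matrix()
j=o["joint_pos"]; np.set_printoptions(precision=3,suppress=True)
print("t",round(o["clock"],2),"pos",o["ee_pos"],"q",j,"\nX",R[:,0],"Z",R[:,2],"F",o["ft_force"])
a=j[1];b=a+j[3]
w=519.15*np.sin(a)+290.08*np.sin(b)+2.77
rt=np.hypot(*o["ee_pos"][:2]); s=np.hypot(*R[:2,2])
print("rt",rt,"wrist r",w,"L3~",(rt-w)/s, "zrel",519.15*np.cos(a)+290.08*np.cos(b)+25.54, "L3 by z", (519.15*np.cos(a)+290.08*np.cos(b)+25.54-o["ee_pos"][2])/(-R[2,2]-1+1e-9))
E
python3 st.py
```

```text
t 19.15 pos [537.032 -14.981 286.303] q [-0.115  0.487  0.115  1.927 -0.104  0.381 -1.533] 
X [ 0.938 -0.028  0.344] Z [ 0.344 -0.007 -0.939] F [-0.104 -0.267  0.57 ]
rt 537.2405223922192 wrist r 438.56262999379976 L3~ 286.64519697298095 zrel 267.8605682826245 L3 by z 301.7229563839762
```

```bash
cat > flip.py <<'E'
import numpy as np,sys
from bench import r
from scipy.spatial.transform import Rotation as Ro
q6=r.get_obs()["joint_pos"][5]; a=np.array([np.sin(q6),0,np.cos(q6)]); L=290
for th in map(float,sys.argv[1:]):
    p=np.array([0,0,-L])+Ro.from_rotvec(np.radians(th)*a).apply([0,0,L]); print(th,p.round(0),(th*a).round(1))
E
python3 flip.py 5 10 15 20 -5 -10 -15 -20 -25
```

```text
5.0 [ 0. -9. -0.] [1.9 0.  4.6]
10.0 [  2. -19.  -1.] [3.7 0.  9.3]
15.0 [  3. -28.  -1.] [ 5.6  0.  13.9]
20.0 [  6. -37.  -2.] [ 7.4  0.  18.6]
-5.0 [ 0.  9. -0.] [-1.9 -0.  -4.6]
-10.0 [ 2. 19. -1.] [-3.7 -0.  -9.3]
-15.0 [ 3. 28. -1.] [ -5.6  -0.  -13.9]
-20.0 [ 6. 37. -2.] [ -7.4  -0.  -18.6]
-25.0 [ 9. 46. -4.] [ -9.3  -0.  -23.2]
```

step_arm --commands '[[[0,-9,0],[1.9,0,4.6]],[[2,-19,-1],[3.7,0,9.3]],[[3,-28,-1],[5.6,0,13.9]],[[6,-37,-2],[7.4,0,18.6]],[[6,-37,-2],[7.4,0,18.6]]]'

```text
clock: 19.57
ee_pos: [543.1, 22.2, 290.7]
tool_rot: [-0.092, 0.967, -0.164, 0.173]
ft_force: [0.3, 0.2, 0.8]
opening: -0.001
```

```bash
python3 st.py
```

```text
t 19.57 pos [543.115  22.154 290.67 ] q [-0.056  0.484  0.021  1.925 -0.326  0.371 -1.664] 
X [ 0.886 -0.349  0.304] Z [ 0.364  0.121 -0.923] F [0.259 0.193 0.801]
rt 543.566371101625 wrist r 438.42862025177703 L3~ 273.8243764092418 zrel 269.5345397686406 L3 by z 275.7359198735331
```

Joint 5 went the wrong way, so the turn must be negative. Adding the exact axis (joint 7 included) and going the other way.

```bash
cat > flip.py <<'E'
import numpy as np,sys
from bench import r
from scipy.spatial.transform import Rotation as Ro
j=r.get_obs()["joint_pos"]; q6=j[5]; f=np.pi/2+j[6]; a=np.array([np.sin(q6)*np.cos(f),np.sin(q6)*np.sin(f),np.cos(q6)]); L=283
for th in map(float,sys.argv[1:]):
    p=np.array([0,0,-L])+Ro.from_rotvec(np.radians(th)*a).apply([0,0,L]); print([p.round(0).tolist(),(th*a).round(1).tolist()],end=", ")
print()
E
python3 flip.py $(seq -5 -6 -71)
```

```text
[[1.0, 9.0, -0.0], [-1.8, 0.2, -4.7]], [[4.0, 19.0, -1.0], [-4.0, 0.4, -10.3]], [[7.0, 29.0, -2.0], [-6.1, 0.6, -15.8]], [[11.0, 39.0, -3.0], [-8.3, 0.8, -21.4]], [[17.0, 48.0, -5.0], [-10.5, 1.0, -27.0]], [[23.0, 57.0, -7.0], [-12.6, 1.2, -32.6]], [[30.0, 65.0, -9.0], [-14.8, 1.4, -38.2]], [[37.0, 72.0, -12.0], [-17.0, 1.6, -43.8]], [[46.0, 78.0, -15.0], [-19.1, 1.8, -49.4]], [[54.0, 83.0, -18.0], [-21.3, 2.0, -55.0]], [[64.0, 87.0, -21.0], [-23.5, 2.2, -60.6]], [[73.0, 91.0, -25.0], [-25.6, 2.4, -66.2]],
```

step_arm --commands '[[[1,9,0],[-1.8,0.2,-4.7]],[[4,19,-1],[-4,0.4,-10.3]],[[7,29,-2],[-6.1,0.6,-15.8]],[[11,39,-3],[-8.3,0.8,-21.4]],[[17,48,-5],[-10.5,1,-27]],[[23,57,-7],[-12.6,1.2,-32.6]],[[30,65,-9],[-14.8,1.4,-38.2]],[[37,72,-12],[-17,1.6,-43.8]],[[46,78,-15],[-19.1,1.8,-49.4]],[[54,83,-18],[-21.3,2,-55]],[[64,87,-21],[-23.5,2.2,-60.6]],[[73,91,-25],[-25.6,2.4,-66.2]]]'

```text
clock: 20.57
ee_pos: [573.0, -91.8, 315.1]
tool_rot: [0.227, 0.89, 0.355, 0.174]
ft_force: [0.6, -0.3, -0.1]
opening: -0.002
```

```bash
python3 st.py; python3 flip.py $(seq -5 -6 -71)
```

```text
t 20.57 pos [572.997 -91.779 315.106] q [-0.277  0.51   0.375  1.936  0.44   0.238 -1.208] 
X [0.687 0.711 0.149] Z [ 0.471 -0.28  -0.837] F [ 0.613 -0.271 -0.053]
rt 580.3012486556995 wrist r 442.039909842342 L3~ 252.53699390918243 zrel 255.8332197635676 L3 by z 363.2203838813279
[[-2.0, 6.0, -0.0], [-1.1, -0.4, -4.9]], [[-3.0, 12.0, -0.0], [-2.4, -0.9, -10.7]], [[-4.0, 19.0, -1.0], [-3.7, -1.4, -16.5]], [[-4.0, 26.0, -1.0], [-5.1, -1.9, -22.4]], [[-4.0, 33.0, -2.0], [-6.4, -2.4, -28.2]], [[-3.0, 40.0, -3.0], [-7.7, -2.9, -34.0]], [[-1.0, 47.0, -4.0], [-9.0, -3.4, -39.8]], [[2.0, 53.0, -5.0], [-10.4, -3.9, -45.7]], [[5.0, 59.0, -6.0], [-11.7, -4.4, -51.5]], [[9.0, 65.0, -8.0], [-13.0, -4.9, -57.3]], [[14.0, 70.0, -9.0], [-14.3, -5.4, -63.2]], [[18.0, 75.0, -11.0], [-15.6, -5.9, -69.0]],
```

step_arm --commands '[[[-2,6,0],[-1.1,-0.4,-4.9]],[[-3,12,0],[-2.4,-0.9,-10.7]],[[-4,19,-1],[-3.7,-1.4,-16.5]],[[-4,26,-1],[-5.1,-1.9,-22.4]],[[-4,33,-2],[-6.4,-2.4,-28.2]],[[-3,40,-3],[-7.7,-2.9,-34]],[[-1,47,-4],[-9,-3.4,-39.8]],[[2,53,-5],[-10.4,-3.9,-45.7]],[[5,59,-6],[-11.7,-4.4,-51.5]],[[9,65,-8],[-13,-4.9,-57.3]],[[14,70,-9],[-14.3,-5.4,-63.2]],[[18,75,-11],[-15.6,-5.9,-69]]]'

```text
clock: 21.57
ee_pos: [624.4, -123.8, 371.5]
tool_rot: [0.411, 0.502, 0.761, 0.011]
ft_force: [0.3, 0.2, -0.8]
opening: -0.001
```

```bash
python3 st.py; python3 flip.py $(seq -5 -6 -71)
```

```text
t 21.57 pos [ 624.369 -123.806  371.528] q [-0.485  0.583  0.758  1.922  1.162  0.002 -0.732] 
X [-0.159  0.773 -0.614] Z [ 0.636 -0.396 -0.663] F [ 0.332  0.158 -0.808]
rt 636.5252781421382 wrist r 461.08997813312834 L3~ 234.25353729087064 zrel 225.44458784440997 L3 by z 433.05611606433564
[[-0.0, 0.0, -0.0], [-0.0, -0.0, -5.0]], [[-0.0, 0.0, -0.0], [-0.0, -0.0, -11.0]], [[-0.0, 0.0, -0.0], [-0.0, -0.0, -17.0]], [[-0.0, 0.0, -0.0], [-0.0, -0.0, -23.0]], [[-0.0, 0.0, -0.0], [-0.0, -0.0, -29.0]], [[-0.0, 0.0, -0.0], [-0.1, -0.1, -35.0]], [[-0.0, 0.0, -0.0], [-0.1, -0.1, -41.0]], [[-0.0, 0.0, -0.0], [-0.1, -0.1, -47.0]], [[-0.0, 1.0, -0.0], [-0.1, -0.1, -53.0]], [[-0.0, 1.0, -0.0], [-0.1, -0.1, -59.0]], [[-0.0, 1.0, -0.0], [-0.1, -0.1, -65.0]], [[-0.0, 1.0, -0.0], [-0.1, -0.1, -71.0]],
```

Joint 6 has reached 0. I'll fit a kinematic model to the recorded states so the rest of the reorientation can be worked out properly.

```bash
cat > fk.py <<'E'
import numpy as np
from scipy.spatial.transform import Rotation as Ro
from scipy.optimize import least_squares
S=[([.0+181.8,-545.4,249.9],[1.207,.707,-.028,1.485,.022,.951,-.075],None,None),
([537.032,-14.981,286.303],[-.115,.487,.115,1.927,-.104,.381,-1.533],[.938,-.028,.344],[.344,-.007,-.939]),
([543.115,22.154,290.67],[-.056,.484,.021,1.925,-.326,.371,-1.664],[.886,-.349,.304],[.364,.121,-.923]),
([572.997,-91.779,315.106],[-.277,.51,.375,1.936,.44,.238,-1.208],[.687,.711,.149],[.471,-.28,-.837]),
([624.369,-123.806,371.528],[-.485,.583,.758,1.922,1.162,.002,-.732],[-.159,.773,-.614],[.636,-.396,-.663]),
([603.7,244.4,24.9],[-.45,1.12,.05,1.35,-.07,.67,-1.72],None,[0,0,-1]),([446.7,-65.2,269.6],[.01,.5,.11,1.88,-.08,.76,-1.43],None,[0,0,-1])]
rz=lambda a:Ro.from_euler('z',a).as_matrix()
ry=lambda a:Ro.from_euler('y',a).as_matrix()
def fk(j,P,s):
    h,L1,L2,L3,o1,o7,a1,a2=P
    R=rz(s[0]*j[0]+o1);p=np.array([0,0,h]);R=R@ry(j[1]);p=p+R@[a1,0,L1]
    R=R@rz(s[1]*j[2])@ry(j[3]);p=p+R@[a2,0,L2]
    R=R@rz(s[2]*j[4])@ry(j[5]);p=p+R@[0,0,L3];R=R@rz(s[3]*j[6]+o7)
    return p,R
def res(P,s):
    e=[]
    for t,j,X,Z in S:
        p,R=fk(j,P,s);e+=list(p-t)
        if X:e+=list(300*(R[:,0]-X))
        if Z:e+=list(300*(R[:,2]-Z))
    return np.array(e)
if __name__=="__main__":
    import itertools
    out=[]
    for s in itertools.product([1,-1],repeat=4):
      for o1 in (0,np.pi):
       for o7 in (0,np.pi/2,np.pi,-np.pi/2):
        f=least_squares(res,[300,519,290,283,o1,o7,0,0],args=(s,),max_nfev=60);out.append((f.cost,s,f.x))
    out.sort(key=lambda a:a[0])
    for o in out[:3]:print(round(o[0],1),o[1],o[2].round(3))
    print(res(out[0][2],out[0][1]).round(1))
    np.savez("fk.npz",P=out[0][2],s=out[0][1])
E
python3 fk.py
```

```text
309.0 (-1, -1, -1, -1) [ 3.14758e+02  5.24093e+02  2.86193e+02  2.98427e+02 -5.00000e-02
  1.52900e+00 -1.28300e+00 -2.46900e+00]
309.0 (-1, -1, -1, -1) [ 3.14758e+02  5.24093e+02  2.86192e+02  2.98427e+02 -5.00000e-02
  1.52900e+00 -1.28300e+00 -2.47000e+00]
309.0 (-1, -1, -1, -1) [ 3.14758e+02  5.24093e+02  2.86193e+02  2.98427e+02 -5.00000e-02
  1.52900e+00 -1.28300e+00 -2.47000e+00]
[ 3.   2.8  1.3  1.2  5.4  0.8  0.1 -1.4 -0.1 -0.3 -5.2  0.   3.1  5.6
  1.9 -1.4 -1.6  2.7  1.6 -5.5 -0.2 -1.7  1.3 -1.   3.7 -2.3 -6.6 -4.3
 -6.9  0.1 -1.6 -3.7 -4.3  1.8 -3.9 -5.3 -6.1 -9.2  0.2  2.3 -3.5 -1.3
  1.1 -0.1  0.   0.5  9.   2.7  1.8  0.5  0. ]
```

```bash
cat > ik.py <<'E'
from fk import *
d=np.load("fk.npz");P=d["P"];s=d["s"]
lo=np.array([-2.6,-.25,-1.45,.1,-1.4,.12,-2.7]);hi=np.array([2.6,2.1,1.45,2.4,4.5,1.95,2.7])
def ik(j0,t,tilt,yaw=-1.6,roll=None,w=.02,jref=None):
    jref=j0 if jref is None else jref
    a=np.radians(tilt);y=np.radians(yaw);z=np.array([np.sin(a)*np.cos(y),np.sin(a)*np.sin(y),-np.cos(a)])
    def e(j):
        p,R=fk(j,P,s);v=list((p-t)/5)+list(60*(R[:,2]-z))
        if roll is not None:v+=list(60*(R[:,0]-roll))
        return np.array(v+list(w*(j-jref)))
    f=least_squares(e,np.clip(j0,lo+.01,hi-.01),bounds=(lo,hi));p,R=fk(f.x,P,s)
    return f.x,np.linalg.norm(p-t),np.degrees(np.arccos(np.clip(R[:,2]@z,-1,1))),R
if __name__=="__main__":
    np.set_printoptions(precision=2,suppress=True)
    cur=np.array([-.485,.583,.758,1.922,1.162,.15,-.73])
    for j5 in (1.2,2,2.6,3.1):
        c=cur.copy();c[4]=j5
        for t,tl in [((495,-10,122),25),((560,-10,122),35),((685,-12,122),38)]:
            x,ep,ea,R=ik(c,np.array(t,float),tl,w=.05);print(j5,t,tl,x,round(ep,1),round(ea,1),"X",R[:,0]);c=x
E
python3 ik.py
```

```text
1.2 (495, -10, 122) 25 [ 0.17  0.83 -0.38  2.37  2.58  0.55 -0.73] 0.0 0.0 X [-0.86 -0.31 -0.4 ]
1.2 (560, -10, 122) 35 [ 0.18  0.91 -0.41  2.32  2.7   0.73 -0.73] 0.0 0.0 X [-0.76 -0.37 -0.53]
1.2 (685, -12, 122) 38 [ 0.16  0.95 -0.36  1.93  2.55  0.47 -0.73] 0.0 0.0 X [-0.78 -0.17 -0.6 ]
2 (495, -10, 122) 25 [ 0.06  0.81 -0.17  2.37  2.88  0.49 -0.73] 0.0 0.0 X [-0.75 -0.57 -0.34]
2 (560, -10, 122) 35 [ 0.06  0.88 -0.18  2.32  2.93  0.68 -0.73] 0.0 0.0 X [-0.66 -0.59 -0.45]
2 (685, -12, 122) 38 [ 0.04  0.93 -0.15  1.93  2.86  0.39 -0.73] 0.0 0.0 X [-0.68 -0.52 -0.52]
2.6 (495, -10, 122) 25 [-0.05  0.81  0.04  2.37  3.2   0.47 -0.73] 0.0 0.0 X [-0.55 -0.8  -0.25]
2.6 (560, -10, 122) 35 [-0.06  0.87  0.05  2.32  3.18  0.66 -0.73] 0.0 0.0 X [-0.5  -0.8  -0.34]
2.6 (685, -12, 122) 38 [-0.06  0.93  0.04  1.93  3.19  0.38 -0.73] 0.0 0.0 X [-0.48 -0.81 -0.35]
3.1 (495, -10, 122) 25 [-0.16  0.82  0.24  2.37  3.5   0.51 -0.73] 0.0 0.0 X [-0.31 -0.94 -0.13]
3.1 (560, -10, 122) 35 [-0.18  0.89  0.27  2.32  3.42  0.69 -0.73] 0.0 0.0 X [-0.31 -0.93 -0.2 ]
3.1 (685, -12, 122) 38 [-0.16  0.94  0.23  1.93  3.51  0.41 -0.73] 0.0 0.0 X [-0.21 -0.97 -0.14]
```

```bash
cat > sim.py <<'E'
from ik import *
LO=np.array([-2.71,-.32,-1.57,0,-1.46,0,-2.83]);HI=np.array([2.71,2.16,1.52,2.45,4.6,2.02,2.83])
def jac(j):
    J=np.zeros((6,7));p,R=fk(j,P,s)
    for i in range(7):
        k=j.copy();k[i]+=1e-5;q,Q=fk(k,P,s);J[:3,i]=(q-p)/1e-5/1000;J[3:,i]=Ro.from_matrix(Q@R.T).as_rotvec()/1e-5
    return J
def step(j,t,Rt,lam=.03,n=8):
    lim=.7*np.array([1.89,1.89,2.57,2.57,3.01,3.01,3.01])/12
    j0=j.copy()
    for _ in range(n):
        p,R=fk(j,P,s);e=np.r_[(t-p)/1000,Ro.from_matrix(Rt@R.T).as_rotvec()]
        act=np.ones(7,bool)
        for _ in range(3):
            J=jac(j)*act;dq=J.T@np.linalg.solve(J@J.T+lam**2*np.eye(6),e)
            n2=j+dq;bad=act&((n2<LO)|(n2>HI))
            if not bad.any():break
            act&=~bad
        j=np.clip(j+dq*act,LO,HI)
    d=j-j0;m=max(1,np.max(np.abs(d)/lim));return j0+d/m
E
python3 - <<'E'
from sim import *
np.set_printoptions(precision=2,suppress=True)
# validate vs second flip call
j=np.array([-.277,.51,.375,1.936,.44,.238,-1.208]);p0,R0=fk(j,P,s)
rows=[[[-2,6,0],[-1.1,-.4,-4.9]],[[-3,12,0],[-2.4,-.9,-10.7]],[[-4,19,-1],[-3.7,-1.4,-16.5]],[[-4,26,-1],[-5.1,-1.9,-22.4]],[[-4,33,-2],[-6.4,-2.4,-28.2]],[[-3,40,-3],[-7.7,-2.9,-34]],[[-1,47,-4],[-9,-3.4,-39.8]],[[2,53,-5],[-10.4,-3.9,-45.7]],[[5,59,-6],[-11.7,-4.4,-51.5]],[[9,65,-8],[-13,-4.9,-57.3]],[[14,70,-9],[-14.3,-5.4,-63.2]],[[18,75,-11],[-15.6,-5.9,-69]]]
for a,b in rows:
    j=step(j,p0+R0@np.array(a),R0@Ro.from_rotvec(np.radians(b)).as_matrix())
print("sim",j,"real [-0.485  0.583  0.758  1.922  1.162  0.002 -0.732]")
E
```

```text
sim [-0.47  0.56  0.71  1.93  1.37  0.03 -1.  ] real [-0.485  0.583  0.758  1.922  1.162  0.002 -0.732]
```

The simulated controller reproduces the real behaviour closely, so I can plan the exit with it.

```bash
cat > pl2.py <<'E'
from sim import *
np.set_printoptions(precision=2,suppress=True)
import sys
def run(goal,n,hold,j0,pr=True):
    j=j0.copy();p0,R0=fk(j0,P,s);rows=[]
    mid=None
    for i in range(n+hold):
        a=min(1,(i+1)/n);t,Rt=fk(j0+a*(goal-j0),P,s)
        rows.append([(R0.T@(t-p0)).round(0).tolist(),np.degrees(Ro.from_matrix(R0.T@Rt).as_rotvec()).round(1).tolist()])
        j=step(j,t,Rt)
    p,R=fk(j,P,s);print("end",j,"p",p,"Z",R[:,2],"X",R[:,0],"want",t);return rows,j
if __name__=="__main__":
    cur=np.array([-.485,.583,.758,1.922,1.162,.002,-.732])
    for g in ([-.3,.6,.5,1.95,1.9,.3,-.9],[-.2,.6,.3,2.0,2.3,.35,-1.0],[-.485,.583,.758,1.922,1.9,.3,-.732],[-.1,.65,.1,2.0,2.8,.4,-1.2],[-.3,.6,.5,1.95,2.2,.4,-.73]):
        g=np.array(g);p,R=fk(g,P,s);print("goal",g,p,R[:,2]);run(g,24,4,cur)
E
python3 pl2.py
```

```text
goal [-0.3   0.6   0.5   1.95  1.9   0.3  -0.9 ] [ 616.75 -186.12  351.18] [ 0.57 -0.57 -0.6 ]
end [-0.51  0.69  0.92  1.89  1.57  0.   -0.64] p [ 627.15 -180.91  365.21] Z [ 0.56 -0.57 -0.61] X [-0.49  0.36 -0.79] want [ 616.75 -186.12  351.18]
goal [-0.2   0.6   0.3   2.    2.3   0.35 -1.  ] [ 636.94 -139.93  325.47] [ 0.65 -0.43 -0.62]
end [-0.17  0.59  0.24  2.    2.24  0.38 -0.94] p [ 636.94 -139.93  325.47] Z [ 0.65 -0.43 -0.62] X [-0.64  0.13 -0.76] want [ 636.94 -139.93  325.47]
goal [-0.48  0.58  0.76  1.92  1.9   0.3  -0.73] [ 618.55 -193.88  426.06] [ 0.6  -0.65 -0.47]
end [-0.65  0.71  1.14  1.86  1.53  0.   -0.44] p [ 628.2  -187.2   439.88] Z [ 0.59 -0.65 -0.47] X [-0.52  0.13 -0.84] want [ 618.55 -193.88  426.06]
goal [-0.1   0.65  0.1   2.    2.8   0.4  -1.2 ] [678.29 -60.19 295.02] [ 0.75 -0.19 -0.63]
end [ 0.    0.65 -0.08  2.    2.59  0.45 -0.95] p [678.29 -60.19 295.02] Z [ 0.75 -0.19 -0.63] X [-0.65 -0.12 -0.75] want [678.29 -60.19 295.02]
goal [-0.3   0.6   0.5   1.95  2.2   0.4  -0.73] [ 641.66 -191.86  385.12] [ 0.65 -0.58 -0.49]
end [-0.31  0.6   0.52  1.95  2.22  0.39 -0.75] p [ 641.66 -191.86  385.12] Z [ 0.65 -0.58 -0.49] X [-0.65 -0.08 -0.76] want [ 641.66 -191.86  385.12]
```

```bash
cat > next.py <<'E'
from pl2 import *
from bench import r
goal=np.array(eval(sys.argv[1]));n=int(sys.argv[2])
o=r.get_obs();cur=o["joint_pos"]
q=o["tool_rot"];print("model err",(fk(cur,P,s)[0]-o["ee_pos"]).round(1),"cur",cur)
rows,j=run(goal,n,4,cur)
import json
print(json.dumps(rows[:12]))
E
python3 next.py "[-.1,.65,.1,2.0,2.8,.4,-1.2]" 24
```

```text
model err [-1.6 -3.5 -4.5] cur [-0.49  0.58  0.76  1.92  1.16  0.   -0.73]
end [ 0.    0.65 -0.08  2.    2.59  0.45 -0.95] p [678.29 -60.19 295.02] Z [ 0.75 -0.19 -0.63] X [-0.65 -0.12 -0.75] want [678.29 -60.19 295.02]
[[[4.0, -5.0, 4.0], [0.9, 0.4, -2.8]], [[8.0, -10.0, 8.0], [1.6, 0.8, -5.7]], [[12.0, -14.0, 11.0], [2.2, 1.1, -8.5]], [[15.0, -18.0, 15.0], [2.7, 1.3, -11.3]], [[18.0, -21.0, 18.0], [3.1, 1.6, -14.2]], [[21.0, -24.0, 21.0], [3.4, 1.7, -17.0]], [[23.0, -25.0, 25.0], [3.5, 1.9, -19.8]], [[25.0, -26.0, 28.0], [3.4, 1.9, -22.6]], [[27.0, -27.0, 31.0], [3.3, 2.0, -25.3]], [[29.0, -26.0, 34.0], [2.9, 2.0, -28.1]], [[32.0, -25.0, 37.0], [2.5, 2.0, -30.8]], [[34.0, -23.0, 40.0], [1.9, 1.9, -33.5]]]
```

step_arm --commands '[[[4,-5,4],[0.9,0.4,-2.8]],[[8,-10,8],[1.6,0.8,-5.7]],[[12,-14,11],[2.2,1.1,-8.5]],[[15,-18,15],[2.7,1.3,-11.3]],[[18,-21,18],[3.1,1.6,-14.2]],[[21,-24,21],[3.4,1.7,-17]],[[23,-25,25],[3.5,1.9,-19.8]],[[25,-26,28],[3.4,1.9,-22.6]],[[27,-27,31],[3.3,2,-25.3]],[[29,-26,34],[2.9,2,-28.1]],[[32,-25,37],[2.5,2,-30.8]],[[34,-23,40],[1.9,1.9,-33.5]]]'

```text
clock: 22.57
ee_pos: [627.3, -124.8, 314.3]
tool_rot: [0.376, 0.266, 0.881, -0.113]
ft_force: [0.2, 0.2, -0.3]
opening: 0.0
```

```bash
python3 next.py "[-.1,.65,.1,2.0,2.8,.4,-1.2]" 12; python3 st.py
```

```text
model err [-2.  -2.7 -1.4] cur [-0.3   0.61  0.43  1.95  1.92  0.2  -0.9 ]
end [-0.    0.65 -0.07  2.    2.6   0.45 -0.97] p [678.29 -60.19 295.02] Z [ 0.75 -0.19 -0.63] X [-0.65 -0.12 -0.75] want [678.29 -60.19 295.02]
[[[1.0, 3.0, 3.0], [-0.6, -0.3, -2.6]], [[1.0, 7.0, 6.0], [-1.2, -0.7, -5.2]], [[1.0, 12.0, 8.0], [-2.1, -1.2, -7.8]], [[1.0, 17.0, 11.0], [-3.1, -1.7, -10.3]], [[2.0, 23.0, 13.0], [-4.2, -2.3, -12.8]], [[2.0, 30.0, 14.0], [-5.4, -2.9, -15.2]], [[2.0, 38.0, 16.0], [-6.8, -3.6, -17.5]], [[3.0, 46.0, 16.0], [-8.3, -4.3, -19.8]], [[3.0, 55.0, 17.0], [-10.0, -5.1, -22.0]], [[4.0, 65.0, 17.0], [-11.8, -5.8, -24.2]], [[6.0, 75.0, 16.0], [-13.7, -6.7, -26.3]], [[7.0, 86.0, 14.0], [-15.8, -7.5, -28.3]]]
t 22.57 pos [ 627.265 -124.831  314.27 ] q [-0.297  0.612  0.427  1.955  1.923  0.201 -0.903] 
X [-0.577  0.383 -0.722] Z [ 0.601 -0.399 -0.692] F [ 0.177  0.156 -0.251]
rt 639.5656673817796 wrist r 458.7761947967616 L3~ 250.4831815368945 zrel 207.07300650358536 L3 by z 348.20140653079477
```

```bash
cat > wp.py <<'E'
from ik import *
np.set_printoptions(precision=3,suppress=True)
from bench import r
c=r.get_obs()["joint_pos"].copy();c[4]=max(c[4],2.6);c[5]=max(c[5],.3)
y=np.radians(-1.6)
for t,tl in [((600,-30,290),38),((500,-12,260),22),((465,-8,220),12),((465,-8,124),12),((490,-8,124),15),((520,-8,124),22),((560,-9,124),32),((620,-10,124),38),((685,-12,124),38)]:
    a=np.radians(tl);X=np.array([-np.cos(a)*np.cos(y),-np.cos(a)*np.sin(y),-np.sin(a)])
    x,ep,ea,R=ik(c,np.array(t,float),tl,roll=X,w=.02);print(t,tl,x.tolist().__repr__() and [round(v,3) for v in x],round(ep,1),round(ea,1));c=x
E
python3 wp.py
```

```text
(600, -30, 290) 38 [np.float64(0.098), np.float64(0.535), np.float64(-0.145), np.float64(2.056), np.float64(2.631), np.float64(0.125), np.float64(-1.064)] 0.0 0.0
(500, -12, 260) 22 [np.float64(0.459), np.float64(0.588), np.float64(-0.835), np.float64(2.127), np.float64(1.259), np.float64(0.516), np.float64(0.238)] 0.0 0.0
(465, -8, 220) 12 [np.float64(0.454), np.float64(0.675), np.float64(-0.88), np.float64(2.122), np.float64(1.105), np.float64(0.623), np.float64(0.35)] 0.0 0.0
(465, -8, 124) 12 [np.float64(0.412), np.float64(0.909), np.float64(-0.877), np.float64(2.238), np.float64(1.631), np.float64(0.678), np.float64(-0.157)] 0.0 0.0
(490, -8, 124) 15 [np.float64(0.411), np.float64(0.924), np.float64(-0.878), np.float64(2.207), np.float64(1.695), np.float64(0.691), np.float64(-0.188)] 0.0 0.0
(520, -8, 124) 22 [np.float64(0.425), np.float64(0.972), np.float64(-0.928), np.float64(2.232), np.float64(1.914), np.float64(0.79), np.float64(-0.363)] 0.0 0.0
(560, -9, 124) 32 [np.float64(0.437), np.float64(1.058), np.float64(-0.984), np.float64(2.269), np.float64(2.176), np.float64(0.973), np.float64(-0.535)] 0.0 0.0
(620, -10, 124) 38 [np.float64(0.433), np.float64(1.109), np.float64(-0.974), np.float64(2.157), np.float64(2.275), np.float64(0.986), np.float64(-0.507)] 0.0 0.0
(685, -12, 124) 38 [np.float64(0.41), np.float64(1.116), np.float64(-0.934), np.float64(1.929), np.float64(2.169), np.float64(0.836), np.float64(-0.323)] 0.0 0.0
```

```bash
cat > cart.py <<'E'
from sim import *
from bench import r
import json,sys
np.set_printoptions(precision=2,suppress=True)
def pose(t,tl,roll=0,yaw=-1.6):
    # X back-down in plane, plus roll about tool z
    R=(Ro.from_euler('z',yaw,degrees=True)*Ro.from_euler('y',-tl,degrees=True)*Ro.from_euler('x',180,degrees=True)*Ro.from_euler('z',180+roll,degrees=True)).as_matrix()
    return np.array(t,float),R
def simpath(wps,j,pr=True):
    # wps: (t,tilt,roll,nrows); returns rows grouped
    off=0
    p,R=fk(j,P,s);p0,R0=p,R;rows=[]
    for t,tl,ro,n in wps:
        T,RT=pose(t,tl,ro);v=Ro.from_matrix(R.T@RT).as_rotvec();Ra=R;pa=p
        for i in range(n):
            a=(i+1)/n;tt=pa+a*(T-pa);Rt=Ra@Ro.from_rotvec(a*v).as_matrix();rows.append((tt,Rt));j=step(j,tt,Rt)
        p,R=T,RT;q,Q=fk(j,P,s)
        print(t,tl,ro,"j",j,"err",np.linalg.norm(q-T).round(1),np.degrees(np.linalg.norm(Ro.from_matrix(Q.T@RT).as_rotvec())).round(1))
    return rows,j
def cmds(rows,n=12):
    o=r.get_obs();q=o["tool_rot"];R0=Ro.from_quat([q[1],q[2],q[3],q[0]]).as_matrix();p0=o["ee_pos"]
    print(json.dumps([[np.round(R0.T@(t-p0)).tolist(),np.degrees(Ro.from_matrix(R0.T@Rt).as_rotvec()).round(1).tolist()] for t,Rt in rows[:n]]))
E
python3 - <<'E'
from cart import *
j=r.get_obs()["joint_pos"]
simpath([((640,-40,300),48,0,16),((570,-15,260),42,0,8),((520,-10,215),35,0,8),((485,-10,180),28,0,6),((480,-10,124),24,0,8),((500,-9,124),25,0,4),((560,-9,124),35,0,10),((620,-10,124),38,0,8),((685,-12,124),38,0,8)],j)
print()
simpath([((640,-40,300),48,-30,16),((570,-15,260),42,-30,8),((520,-10,215),35,-30,8),((485,-10,180),28,-30,6),((480,-10,124),24,-30,8),((500,-9,124),25,-30,4),((560,-9,124),35,-30,10),((620,-10,124),38,-30,8),((685,-12,124),38,-30,8)],j)
E
```

```text
(640, -40, 300) 48 0 j [ 0.23  0.6  -0.33  2.09  2.75  0.4  -1.13] err 0.0 0.0
(570, -15, 260) 42 0 j [ 0.17  0.6  -0.34  2.27  2.71  0.48 -1.16] err 0.0 0.0
(520, -10, 215) 35 0 j [ 0.15  0.64 -0.33  2.37  2.69  0.51 -1.18] err 0.0 0.0
(485, -10, 180) 28 0 j [ 0.14  0.68 -0.3   2.41  2.67  0.46 -1.17] err 0.0 0.0
(480, -10, 124) 24 0 j [ 0.13  0.81 -0.3   2.41  2.69  0.53 -1.18] err 0.0 0.0
(500, -9, 124) 25 0 j [ 0.12  0.82 -0.29  2.35  2.68  0.5  -1.16] err 0.0 0.0
(560, -9, 124) 35 0 j [ 0.15  0.89 -0.34  2.32  2.76  0.71 -1.2 ] err 0.0 0.0
(620, -10, 124) 38 0 j [ 0.14  0.92 -0.32  2.16  2.75  0.63 -1.16] err 0.0 0.0
(685, -12, 124) 38 0 j [ 0.1   0.94 -0.25  1.93  2.7   0.42 -1.1 ] err 0.0 0.0

(640, -40, 300) 48 -30 j [ 0.15  0.59 -0.2   2.09  2.95  0.37 -0.82] err 0.0 0.0
(570, -15, 260) 42 -30 j [ 0.08  0.58 -0.18  2.27  2.9   0.45 -0.84] err 0.0 0.0
(520, -10, 215) 35 -30 j [ 0.07  0.63 -0.18  2.37  2.88  0.48 -0.85] err 0.0 0.0
(485, -10, 180) 28 -30 j [ 0.06  0.67 -0.16  2.41  2.87  0.43 -0.84] err 0.0 0.0
(480, -10, 124) 24 -30 j [ 0.06  0.8  -0.16  2.41  2.88  0.49 -0.84] err 0.0 0.0
(500, -9, 124) 25 -30 j [ 0.05  0.81 -0.16  2.35  2.88  0.46 -0.84] err 0.0 0.0
(560, -9, 124) 35 -30 j [ 0.06  0.88 -0.19  2.32  2.92  0.67 -0.86] err 0.0 0.0
(620, -10, 124) 38 -30 j [ 0.06  0.9  -0.17  2.16  2.91  0.59 -0.84] err 0.0 0.0
(685, -12, 124) 38 -30 j [ 0.03  0.93 -0.13  1.93  2.88  0.39 -0.8 ] err 0.0 0.0
```

Run:
```python
from cart import *
j=r.get_obs()["joint_pos"]
rows,_=simpath([((640,-40,300),48,0,12)],j)
cmds(rows)
```

```text
(640, -40, 300) 48 0 j [ 0.23  0.6  -0.33  2.09  2.75  0.39 -1.13] err 0.0 0.0
[[[4.0, 3.0, -1.0], [-0.1, -0.1, -2.2]], [[7.0, 10.0, -2.0], [-2.2, -0.3, -4.0]], [[10.0, 17.0, -3.0], [-4.3, -0.4, -5.8]], [[13.0, 24.0, -5.0], [-6.4, -0.6, -7.5]], [[15.0, 30.0, -6.0], [-8.6, -0.7, -9.3]], [[18.0, 37.0, -8.0], [-10.7, -0.9, -11.1]], [[21.0, 44.0, -9.0], [-12.8, -1.0, -12.9]], [[24.0, 51.0, -11.0], [-14.9, -1.2, -14.7]], [[27.0, 57.0, -12.0], [-17.0, -1.3, -16.4]], [[30.0, 64.0, -13.0], [-19.2, -1.5, -18.2]], [[33.0, 71.0, -15.0], [-21.3, -1.6, -20.0]], [[35.0, 78.0, -16.0], [-23.4, -1.8, -21.8]]]
```

step_arm --commands '[[[4,3,-1],[-0.1,-0.1,-2.2]],[[7,10,-2],[-2.2,-0.3,-4]],[[10,17,-3],[-4.3,-0.4,-5.8]],[[13,24,-5],[-6.4,-0.6,-7.5]],[[15,30,-6],[-8.6,-0.7,-9.3]],[[18,37,-8],[-10.7,-0.9,-11.1]],[[21,44,-9],[-12.8,-1,-12.9]],[[24,51,-11],[-14.9,-1.2,-14.7]],[[27,57,-12],[-17,-1.3,-16.4]],[[30,64,-13],[-19.2,-1.5,-18.2]],[[33,71,-15],[-21.3,-1.6,-20]],[[35,78,-16],[-23.4,-1.8,-21.8]]]'

```text
clock: 23.57
ee_pos: [640.7, -39.9, 300.3]
tool_rot: [0.407, 0.01, 0.913, -0.006]
ft_force: [1.1, 1.0, -0.5]
opening: -0.0
```

```bash
python3 st.py
python3 - <<'E'
from cart import *
o=r.get_obs();j=o["joint_pos"]
rows,_=simpath([((570,-15,265),42,0,6),((520,-10,220),35,0,6)],j)
cmds(rows)
E
```

```text
t 23.57 pos [640.694 -39.88  300.251] q [ 0.174  0.587 -0.278  2.056  2.673  0.371 -1.068] 
X [-0.668  0.014 -0.744] Z [ 0.744 -0.02  -0.668] F [ 1.063  0.966 -0.482]
rt 641.9344157554375 wrist r 429.1771271453358 L3~ 285.8717798707305 zrel 202.89328219695247 L3 by z 293.1690355233386
(570, -15, 265) 42 0 j [ 0.18  0.58 -0.35  2.26  2.68  0.47 -1.13] err 0.0 0.0
(520, -10, 220) 35 0 j [ 0.16  0.63 -0.34  2.36  2.66  0.49 -1.15] err 0.0 0.0
[[[4.0, 2.0, -5.0], [1.8, 1.1, -0.4]], [[18.0, 6.0, -10.0], [1.4, 2.1, -0.2]], [[32.0, 11.0, -15.0], [1.1, 3.1, -0.1]], [[46.0, 15.0, -20.0], [0.7, 4.1, 0.0]], [[60.0, 19.0, -25.0], [0.4, 5.1, 0.2]], [[74.0, 23.0, -30.0], [0.1, 6.1, 0.3]], [[85.0, 24.0, -31.0], [0.1, 7.3, 0.3]], [[96.0, 25.0, -32.0], [0.1, 8.4, 0.3]], [[107.0, 25.0, -33.0], [0.0, 9.6, 0.3]], [[118.0, 26.0, -34.0], [0.0, 10.8, 0.3]], [[130.0, 27.0, -36.0], [0.0, 11.9, 0.3]], [[141.0, 27.0, -37.0], [0.0, 13.1, 0.3]]]
```

step_arm --commands '[[[6,2,-4],[0.5,1,0]],[[18,6,-10],[0.5,2,0]],[[32,11,-15],[0.5,3,0]],[[46,15,-20],[0.5,4,0]],[[60,19,-25],[0.4,5,0]],[[74,23,-30],[0,6,0.3]],[[85,24,-31],[0,7.3,0.3]],[[96,25,-32],[0,8.4,0.3]],[[107,25,-33],[0,9.6,0.3]],[[118,26,-34],[0,10.8,0.3]],[[130,27,-36],[0,12,0.3]],[[141,27,-37],[0,13,0.3]]]'

```text
clock: 24.57
ee_pos: [518.8, -10.1, 219.2]
tool_rot: [0.3, 0.013, 0.954, -0.004]
ft_force: [-0.1, -1.2, -0.4]
opening: -0.001
```

```bash
python3 st.py
python3 - <<'E'
from cart import *
o=r.get_obs();j=o["joint_pos"]
rows,_=simpath([((478,-10,182),27,0,6),((478,-10,124),24,0,6)],j)
cmds(rows)
E
```

```text
t 24.57 pos [518.799 -10.119 219.247] q [ 0.099  0.609 -0.291  2.341  2.606  0.466 -1.126] 
X [-0.819  0.023 -0.573] Z [ 0.573 -0.015 -0.819] F [-0.105 -1.2   -0.441]
rt 518.8979407759762 wrist r 354.9759480110523 L3~ 285.945262384355 zrel 166.6323854564262 L3 by z 291.28821452834813
(478, -10, 182) 27 0 j [ 0.14  0.67 -0.31  2.41  2.63  0.44 -1.13] err 0.0 0.0
(478, -10, 124) 24 0 j [ 0.14  0.82 -0.33  2.41  2.66  0.54 -1.15] err 0.0 0.0
[[[3.0, 3.0, -1.0], [1.4, 1.4, -0.1]], [[13.0, 3.0, 1.0], [1.1, 2.7, -0.0]], [[24.0, 2.0, 3.0], [0.8, 4.0, -0.0]], [[34.0, 1.0, 4.0], [0.6, 5.3, -0.0]], [[44.0, -0.0, 6.0], [0.3, 6.7, 0.0]], [[55.0, -1.0, 7.0], [0.0, 8.0, 0.0]], [[60.0, -1.0, 15.0], [0.0, 8.5, 0.0]], [[66.0, -1.0, 23.0], [0.0, 9.0, 0.0]], [[71.0, -1.0, 31.0], [0.0, 9.5, 0.0]], [[77.0, -1.0, 39.0], [0.0, 10.0, 0.0]], [[82.0, -1.0, 47.0], [0.0, 10.5, 0.0]], [[88.0, -1.0, 55.0], [0.0, 11.0, 0.0]]]
```

step_arm --commands '[[[5,0,-1],[0,1.4,0]],[[13,0,1],[0,2.7,0]],[[24,0,3],[0,4,0]],[[34,0,4],[0,5.3,0]],[[44,0,6],[0,6.7,0]],[[55,-1,7],[0,8,0]],[[60,-1,15],[0,8.5,0]],[[66,-1,23],[0,9,0]],[[71,-1,31],[0,9.5,0]],[[77,-1,39],[0,10,0]],[[82,-1,47],[0,10.5,0]],[[88,-1,55],[0,11,0]]]'

```text
clock: 25.57
ee_pos: [478.4, -10.0, 122.7]
tool_rot: [0.207, 0.014, 0.978, -0.003]
ft_force: [0.6, 0.6, -0.1]
opening: -0.001
```

```bash
python3 st.py
python3 - <<'E'
from bench import r,viewer
from h import *
c=viewer.capture("scene");crop(c,200,100,300,230,2,"s20")
c=viewer.capture("top");crop(c,200,100,220,260,2,"t20")
E
python3 - <<'E'
from cart import *
o=r.get_obs();j=o["joint_pos"]
rows,_=simpath([((500,-9,122),26,0,6),((560,-9,122),35,0,12),((620,-10,122),38,0,12),((670,-12,122),38,0,10),((688,-12,122),38,0,10)],j)
E
```

```text
t 25.57 pos [478.371 -10.01  122.668] q [ 0.096  0.8   -0.296  2.385  2.61   0.509 -1.138] 
X [-0.914  0.025 -0.406] Z [ 0.405 -0.011 -0.914] F [ 0.589  0.555 -0.084]
rt 478.4758716454501 wrist r 362.65090499814806 L3~ 285.54479369742916 zrel 97.53731390647843 L3 by z 292.35187265149193
(500, -9, 122) 26 0 j [ 0.14  0.83 -0.33  2.37  2.66  0.56 -1.15] err 0.0 0.0
(560, -9, 122) 35 0 j [ 0.16  0.9  -0.37  2.32  2.73  0.72 -1.18] err 0.0 0.0
(620, -10, 122) 38 0 j [ 0.15  0.92 -0.35  2.16  2.73  0.64 -1.14] err 0.0 0.0
(670, -12, 122) 38 0 j [ 0.12  0.94 -0.29  1.98  2.69  0.48 -1.08] err 0.0 0.0
(688, -12, 122) 38 0 j [ 0.11  0.94 -0.27  1.92  2.67  0.42 -1.07] err 0.0 0.0
```

View pics/s20.png

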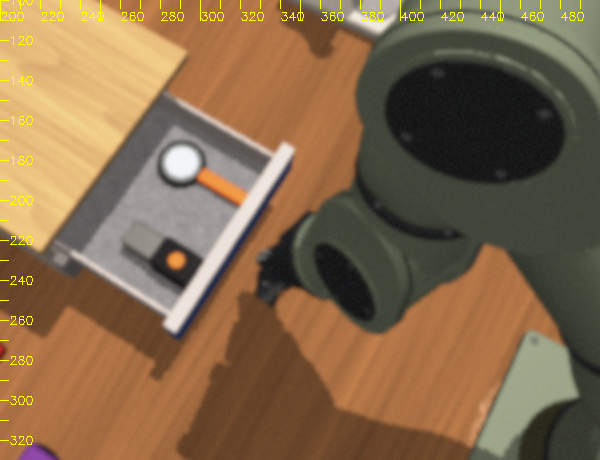

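View pics/t20.png

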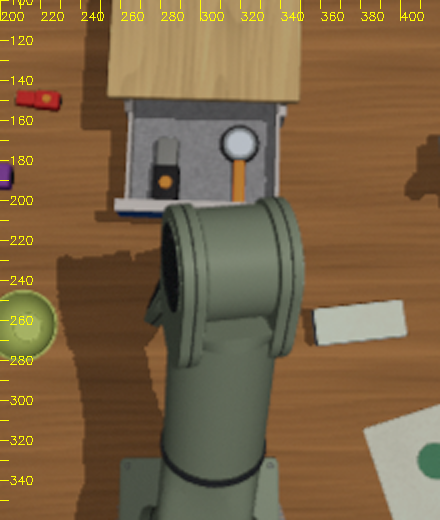

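Both objects lie flat in the open tray, and the closed fingers stand in front of the face near scene px (330,245). Starting the push slowly.

```bash
cat > go.py <<'E'
# direct commands from actual pose: go.py x y z tilt nrows
import sys,json
from cart import *
x,y,z,tl,n=map(float,sys.argv[1:]);n=int(n)
o=r.get_obs();q=o["tool_rot"];R0=Ro.from_quat([q[1],q[2],q[3],q[0]]).as_matrix();p0=o["ee_pos"]
T,RT=pose((x,y,z),tl);v=Ro.from_matrix(R0.T@RT).as_rotvec();d=R0.T@(T-p0)
print("pos",p0,"F",o["ft_force"],"j",o["joint_pos"],"t",o["clock"])
print(json.dumps([[(d*a).round(1).tolist(),np.degrees(v*a).round(1).tolist()] for a in (np.arange(n)+1)/n]))
E
python3 go.py 516 -10 122 27 12
```

```text
pos [478.06 -10.   122.2 ] F [-0.5  -0.86 -0.69] j [ 0.1   0.8  -0.3   2.38  2.61  0.51 -1.14] t 25.6667
[[[-2.9, 0.1, 1.3], [0.0, -0.3, 0.0]], [[-5.8, 0.2, 2.6], [0.0, -0.5, 0.0]], [[-8.7, 0.3, 3.9], [0.0, -0.8, 0.0]], [[-11.5, 0.4, 5.2], [0.0, -1.0, 0.0]], [[-14.4, 0.4, 6.5], [0.0, -1.3, 0.0]], [[-17.3, 0.5, 7.8], [0.0, -1.6, 0.0]], [[-20.2, 0.6, 9.1], [0.0, -1.8, 0.0]], [[-23.1, 0.7, 10.3], [0.0, -2.1, 0.0]], [[-26.0, 0.8, 11.6], [0.0, -2.4, 0.0]], [[-28.8, 0.9, 12.9], [0.0, -2.6, 0.0]], [[-31.7, 1.0, 14.2], [0.0, -2.9, 0.0]], [[-34.6, 1.1, 15.5], [0.0, -3.1, 0.0]]]
```

step_arm --commands '[[[-2.9,0,1.3],[0,-0.3,0]],[[-5.8,0,2.6],[0,-0.5,0]],[[-8.7,0,3.9],[0,-0.8,0]],[[-11.5,0,5.2],[0,-1,0]],[[-14.4,0,6.5],[0,-1.3,0]],[[-17.3,0.5,7.8],[0,-1.6,0]],[[-20,0.5,9],[0,-1.8,0]],[[-23,0.7,10.3],[0,-2.1,0]],[[-26,0.8,11.6],[0,-2.4,0]],[[-29,1,13],[0,-2.6,0]],[[-32,1,14.2],[0,-2.9,0]],[[-34.6,1,15.5],[0,-3.1,0]]]'

```text
clock: 26.67
ee_pos: [516.2, -10.1, 121.9]
tool_rot: [0.233, 0.014, 0.972, -0.003]
ft_force: [-2.3, 0.3, 0.7]
opening: 0.002
```

```bash
python3 go.py 572 -10 122 34 12
```

```text
pos [516.15 -10.11 121.93] F [-2.26  0.35  0.73] j [ 0.1   0.82 -0.29  2.31  2.62  0.5  -1.12] t 26.6667
[[[-4.1, 0.1, 2.1], [0.0, -0.6, -0.0]], [[-8.3, 0.3, 4.2], [0.0, -1.2, -0.0]], [[-12.4, 0.4, 6.3], [0.0, -1.8, -0.0]], [[-16.6, 0.6, 8.4], [0.0, -2.3, -0.0]], [[-20.7, 0.7, 10.5], [0.0, -2.9, -0.0]], [[-24.9, 0.8, 12.6], [0.0, -3.5, -0.0]], [[-29.0, 1.0, 14.7], [0.0, -4.1, -0.0]], [[-33.2, 1.1, 16.8], [0.0, -4.7, -0.0]], [[-37.3, 1.2, 18.9], [0.0, -5.3, -0.0]], [[-41.5, 1.4, 21.0], [0.0, -5.9, -0.0]], [[-45.6, 1.5, 23.1], [0.0, -6.5, -0.0]], [[-49.8, 1.7, 25.2], [0.0, -7.0, -0.0]]]
```

Drawer is moving with about 2 N on the fingers. Continuing.

step_arm --commands '[[[-4,0,2],[0,-0.6,0]],[[-8.3,0.3,4.2],[0,-1.2,0]],[[-12.4,0.4,6.3],[0,-1.8,0]],[[-16.6,0.6,8.4],[0,-2.3,0]],[[-20.7,0.7,10.5],[0,-2.9,0]],[[-24.9,0.8,12.6],[0,-3.5,0]],[[-29,1,14.7],[0,-4.1,0]],[[-33,1,16.8],[0,-4.7,0]],[[-37.3,1.2,18.9],[0,-5.3,0]],[[-41.5,1.4,21],[0,-5.9,0]],[[-45.6,1.5,23],[0,-6.5,0]],[[-49.8,1.7,25],[0,-7,0]]]'

```text
clock: 27.67
ee_pos: [572.3, -10.0, 122.2]
tool_rot: [0.292, 0.013, 0.956, -0.004]
ft_force: [-1.9, -0.3, -1.9]
opening: 0.001
```

```bash
python3 go.py 626 -11 120 39 12
```

```text
pos [572.31  -9.99 122.16] F [-1.92 -0.25 -1.91] j [ 0.11  0.87 -0.31  2.23  2.66  0.6  -1.13] t 27.6667
[[[-3.6, 0.0, 2.7], [0.0, -0.4, -0.0]], [[-7.2, 0.1, 5.3], [0.0, -0.8, -0.0]], [[-10.8, 0.1, 8.0], [0.0, -1.2, -0.0]], [[-14.4, 0.2, 10.6], [0.0, -1.7, -0.0]], [[-18.0, 0.2, 13.3], [0.0, -2.1, -0.0]], [[-21.7, 0.2, 15.9], [0.0, -2.5, -0.0]], [[-25.3, 0.3, 18.6], [0.0, -2.9, -0.0]], [[-28.9, 0.3, 21.2], [0.0, -3.3, -0.0]], [[-32.5, 0.4, 23.9], [0.0, -3.7, -0.0]], [[-36.1, 0.4, 26.5], [0.0, -4.2, -0.0]], [[-39.7, 0.4, 29.2], [0.0, -4.6, -0.0]], [[-43.3, 0.5, 31.8], [0.0, -5.0, -0.0]]]
```

step_arm --commands '[[[-3.6,0,2.7],[0,-0.4,0]],[[-7.2,0,5.3],[0,-0.8,0]],[[-10.8,0,8],[0,-1.2,0]],[[-14.4,0,10.6],[0,-1.7,0]],[[-18,0,13.3],[0,-2.1,0]],[[-21.7,0,16],[0,-2.5,0]],[[-25.3,0,18.6],[0,-2.9,0]],[[-29,0,21.2],[0,-3.3,0]],[[-32.5,0.4,24],[0,-3.7,0]],[[-36,0.4,26.5],[0,-4.2,0]],[[-39.7,0.4,29.2],[0,-4.6,0]],[[-43.3,0.5,31.8],[0,-5,0]]]'

```text
clock: 28.67
ee_pos: [626.4, -11.0, 120.0]
tool_rot: [0.334, 0.013, 0.942, -0.004]
ft_force: [-1.6, -1.9, 0.4]
opening: -0.005
```

```bash
python3 go.py 662 -12 119 39 12;python3 - <<'E'
from bench import r,viewer
from h import *
c=viewer.capture("scene");crop(c,100,60,300,230,2,"s21")
c=viewer.capture("top");crop(c,200,80,220,200,3,"t21")
E
```

```text
pos [626.43 -11.03 120.02] F [-1.59 -1.93  0.37] j [ 0.12  0.92 -0.31  2.12  2.69  0.62 -1.12] t 28.6667
[[[-2.2, 0.0, 1.9], [0.0, 0.0, -0.0]], [[-4.5, 0.0, 3.9], [0.0, 0.0, -0.0]], [[-6.7, 0.0, 5.8], [0.0, 0.0, -0.0]], [[-9.0, 0.0, 7.7], [0.0, 0.0, -0.0]], [[-11.2, 0.0, 9.7], [0.0, 0.0, -0.0]], [[-13.5, 0.0, 11.6], [0.0, 0.0, -0.0]], [[-15.7, 0.0, 13.5], [0.0, 0.0, -0.0]], [[-18.0, 0.0, 15.5], [0.0, 0.0, -0.0]], [[-20.2, 0.0, 17.4], [0.0, 0.0, -0.0]], [[-22.5, 0.0, 19.3], [0.0, 0.0, -0.0]], [[-24.7, 0.0, 21.3], [0.0, 0.0, -0.0]], [[-27.0, 0.0, 23.2], [0.0, 0.1, -0.0]]]
```

View pics/s21.png

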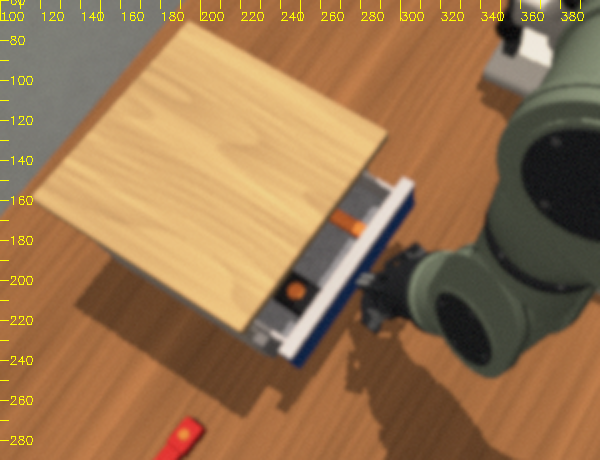

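View pics/t21.png

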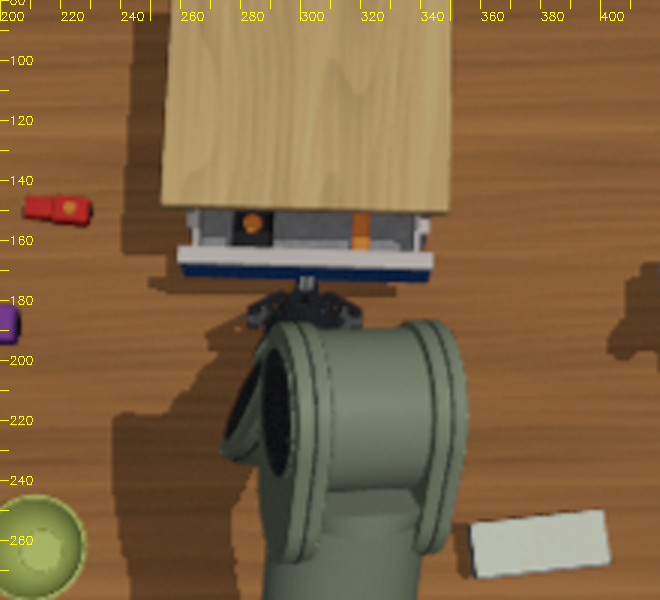

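The drawer follows squarely, about 58 mm from home, and both objects still lie in place. Continuing, slower.

step_arm --commands '[[[-2.2,0,1.9],[0,0,0]],[[-4.5,0,3.9],[0,0,0]],[[-6.7,0,5.8],[0,0,0]],[[-9,0,7.7],[0,0,0]],[[-11.2,0,9.7],[0,0,0]],[[-13.5,0,11.6],[0,0,0]],[[-15.7,0,13.5],[0,0,0]],[[-18,0,15.5],[0,0,0]],[[-20.2,0,17.4],[0,0,0]],[[-22.5,0,19.3],[0,0,0]],[[-24.7,0,21.3],[0,0,0]],[[-27,0,23.2],[0,0,0]]]'

```text
clock: 29.77
ee_pos: [662.4, -11.9, 119.0]
tool_rot: [0.334, 0.013, 0.942, -0.004]
ft_force: [-1.6, 0.4, 1.3]
opening: 0.005
```

```bash
python3 go.py 676 -12 119 39 12
```

```text
pos [662.4  -11.86 118.97] F [-1.59  0.36  1.3 ] j [ 0.1   0.93 -0.27  1.99  2.67  0.51 -1.08] t 29.7667
[[[-0.9, 0.0, 0.7], [0.0, 0.0, -0.0]], [[-1.8, 0.0, 1.4], [0.0, 0.0, -0.0]], [[-2.6, 0.1, 2.1], [0.0, 0.0, -0.0]], [[-3.5, 0.1, 2.8], [0.0, 0.0, -0.0]], [[-4.4, 0.1, 3.6], [0.0, 0.0, -0.0]], [[-5.3, 0.1, 4.3], [0.0, 0.0, -0.0]], [[-6.2, 0.1, 5.0], [0.0, 0.0, -0.0]], [[-7.1, 0.2, 5.7], [0.0, 0.0, -0.0]], [[-7.9, 0.2, 6.4], [0.0, 0.0, -0.0]], [[-8.8, 0.2, 7.1], [0.0, 0.0, -0.0]], [[-9.7, 0.2, 7.8], [0.0, 0.1, -0.0]], [[-10.6, 0.2, 8.5], [0.0, 0.1, -0.0]]]
```

step_arm --commands '[[[-0.9,0,0.7],[0,0,0]],[[-1.8,0,1.4],[0,0,0]],[[-2.6,0,2.1],[0,0,0]],[[-3.5,0,2.8],[0,0,0]],[[-4.4,0,3.6],[0,0,0]],[[-5.3,0,4.3],[0,0,0]],[[-6.2,0,5],[0,0,0]],[[-7,0,5.7],[0,0,0]],[[-8,0,6.4],[0,0,0]],[[-8.8,0,7.1],[0,0,0]],[[-9.7,0,7.8],[0,0,0]],[[-10.6,0,8.5],[0,0,0]]]'

```text
clock: 30.77
ee_pos: [676.0, -12.3, 119.0]
tool_rot: [0.334, 0.013, 0.942, -0.004]
ft_force: [-5.3, -0.4, 1.2]
opening: -0.003
```

```bash
python3 go.py 684 -12 119 39 10;python3 - <<'E'
from bench import r,viewer
from h import *
c=viewer.capture("scene");crop(c,180,80,200,150,4,"s22")
E
```

```text
pos [675.98 -12.26 118.96] F [-5.28 -0.42  1.22] j [ 0.09  0.94 -0.25  1.95  2.66  0.47 -1.07] t 30.7667
[[[-0.6, 0.0, 0.5], [0.0, 0.0, -0.0]], [[-1.2, 0.1, 1.0], [0.0, 0.0, -0.0]], [[-1.9, 0.1, 1.5], [0.0, 0.0, -0.0]], [[-2.5, 0.2, 2.0], [0.0, 0.0, -0.0]], [[-3.1, 0.2, 2.5], [0.0, 0.0, -0.0]], [[-3.7, 0.3, 3.0], [0.0, 0.0, -0.0]], [[-4.4, 0.3, 3.5], [0.0, 0.0, -0.0]], [[-5.0, 0.4, 4.0], [0.0, 0.0, -0.0]], [[-5.6, 0.4, 4.5], [0.0, 0.0, -0.0]], [[-6.2, 0.5, 5.0], [0.0, 0.0, -0.0]]]
```

View pics/s22.png

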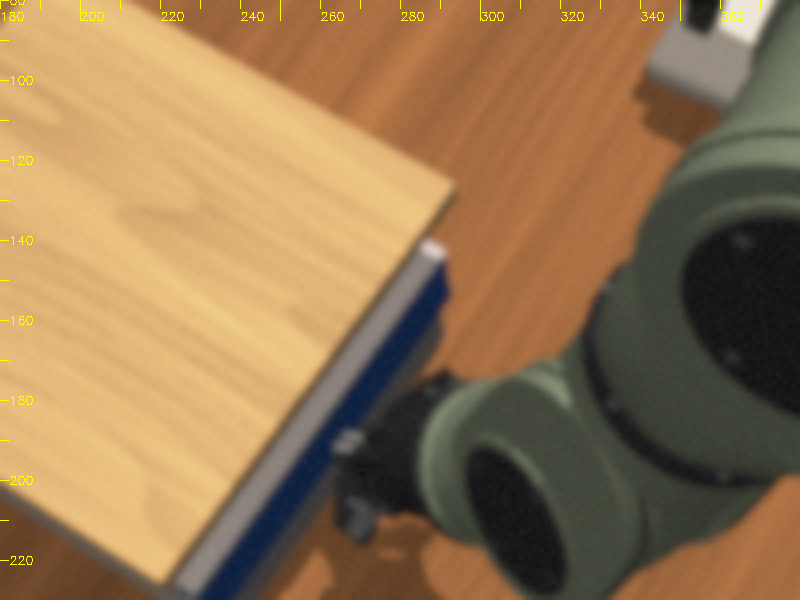

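Detent resistance (5 N) begins here; the picture shows the front strip almost under the board edge (px 180–290). Easing it home.

step_arm --commands '[[[-0.6,0,0.5],[0,0,0]],[[-1.2,0,1],[0,0,0]],[[-1.9,0,1.5],[0,0,0]],[[-2.5,0,2],[0,0,0]],[[-3.1,0,2.5],[0,0,0]],[[-3.7,0,3],[0,0,0]],[[-4.4,0,3.5],[0,0,0]],[[-5,0,4],[0,0,0]]]'

```text
clock: 31.48
ee_pos: [682.3, -12.5, 118.8]
tool_rot: [0.334, 0.013, 0.943, -0.004]
ft_force: [-6.7, -2.2, 1.1]
opening: -0.002
```

step_arm --commands '[[[-0.4,0,0.3],[0,0,0]],[[-0.8,0,0.6],[0,0,0]],[[-1.2,0,0.9],[0,0,0]],[[-1.6,0,1.2],[0,0,0]]]'

```text
clock: 31.82
ee_pos: [684.5, -12.5, 118.9]
tool_rot: [0.334, 0.013, 0.942, -0.004]
ft_force: [-3.2, 0.1, 0.5]
opening: 0.001
```

step_arm --commands '[[[-0.4,0,0.3],[0,0,0]],[[-0.8,0,0.6],[0,0,0]],[[-1.2,0,0.9],[0,0,0]],[[-1.6,0,1.2],[0,0,0]]]'

```text
clock: 32.15
ee_pos: [686.7, -12.5, 119.1]
tool_rot: [0.334, 0.013, 0.942, -0.004]
ft_force: [0.3, -0.6, 0.3]
opening: -0.003
```

step_arm --commands '[[[-0.4,0,0.3],[0,0,0]],[[-0.8,0,0.6],[0,0,0]],[[-1.2,0,0.9],[0,0,0]],[[-1.6,0,1.2],[0,0,0]]]'

```text
clock: 32.48
ee_pos: [688.7, -12.6, 119.1]
tool_rot: [0.334, 0.013, 0.942, -0.004]
ft_force: [-0.3, 1.1, -0.5]
opening: 0.004
```

```bash
python3 st.py
python3 - <<'E'
from bench import r,viewer
from h import *
c=viewer.capture("scene");crop(c,180,80,200,150,4,"s23")
E
```

```text
t 32.48 pos [688.718 -12.594 119.147] q [ 0.081  0.941 -0.235  1.902  2.643  0.43  -1.059] 
X [-0.776  0.022 -0.63 ] Z [ 0.63  -0.017 -0.777] F [-0.258  1.146 -0.459]
rt 688.8329065869964 wrist r 507.59403072451687 L3~ 287.77249010269554 zrel 53.98007899323617 L3 by z 291.9123249929167
```

View pics/s23.png

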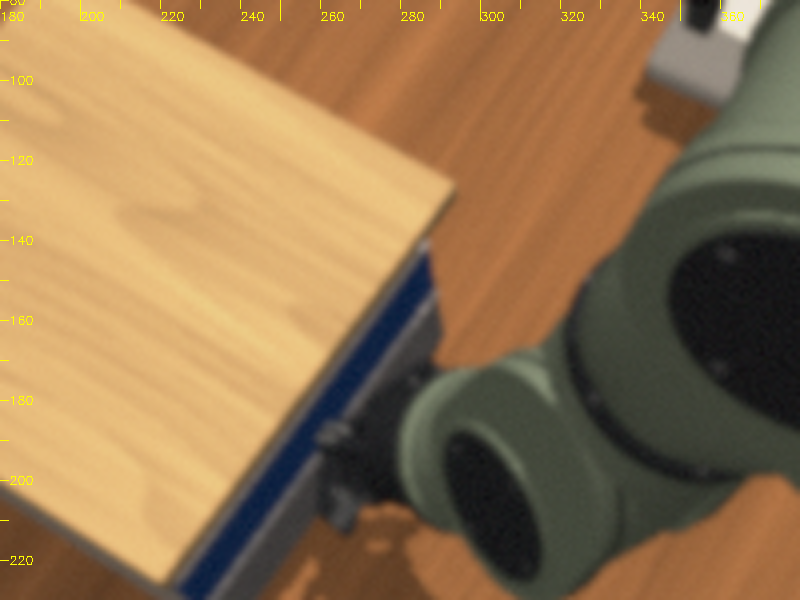

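Force fell to zero, so the detent has likely pulled the drawer in; the strip is nearly hidden under the board. Feeling for the stop to confirm it is seated.

step_arm --commands '[[[-0.4,0,0.3],[0,0,0]],[[-0.8,0,0.6],[0,0,0]],[[-1.2,0,0.9],[0,0,0]],[[-1.6,0,1.2],[0,0,0]]]'

```text
clock: 32.87
ee_pos: [689.5, -12.5, 118.9]
tool_rot: [0.333, 0.013, 0.943, -0.004]
ft_force: [-24.1, -0.9, 16.4]
opening: -0.003
```

step_arm --commands '[[[-0.4,0,0.3],[0,0,0]],[[-0.8,0,0.6],[0,0,0]],[[-1.2,0,0.9],[0,0,0]]]'

```text
clock: 33.12
ee_pos: [689.6, -12.5, 118.6]
tool_rot: [0.331, 0.013, 0.943, -0.004]
ft_force: [-27.2, -0.5, 18.5]
opening: -0.002
```

Hard stop reached, drawer home. Backing away.

step_arm --commands '[[[2,0,-1.5],[0,0,0]],[[4,0,-3],[0,0,0]],[[8,0,-6],[0,0,0]],[[14,0,-11],[0,0,0]],[[23,0,-19],[0,0,0]],[[35,0,-28],[0,0,0]],[[48,0,-39],[0,0,0]],[[60,0,-49],[0,0,0]],[[70,0,-57],[0,0,0]],[[78,0,-63],[0,0,0]],[[78,0,-63],[0,0,0]],[[78,0,-63],[0,0,0]]]'

```text
clock: 34.12
ee_pos: [589.5, -9.8, 119.0]
tool_rot: [0.331, 0.013, 0.943, -0.004]
ft_force: [-0.0, -0.5, -0.5]
opening: -0.004
```

```bash
python3 st.py
python3 - <<'E'
from bench import r,viewer
from h import *
c=viewer.capture("scene");crop(c,0,0,640,400,1,"s24");crop(c,180,80,200,150,4,"s24c")
c=viewer.capture("top");crop(c,0,0,640,400,1,"t24")
E
```

```text
t 34.12 pos [589.517  -9.839 118.951] q [ 0.129  0.915 -0.346  2.24   2.714  0.734 -1.16 ] 
X [-0.78   0.022 -0.625] Z [ 0.625 -0.016 -0.78 ] F [-0.031 -0.483 -0.46 ]
rt 589.5986786002762 wrist r 410.2891269878193 L3~ 286.68825468659907 zrel 51.93033219175883 L3 by z 305.00629467883317
```

View pics/s24c.png

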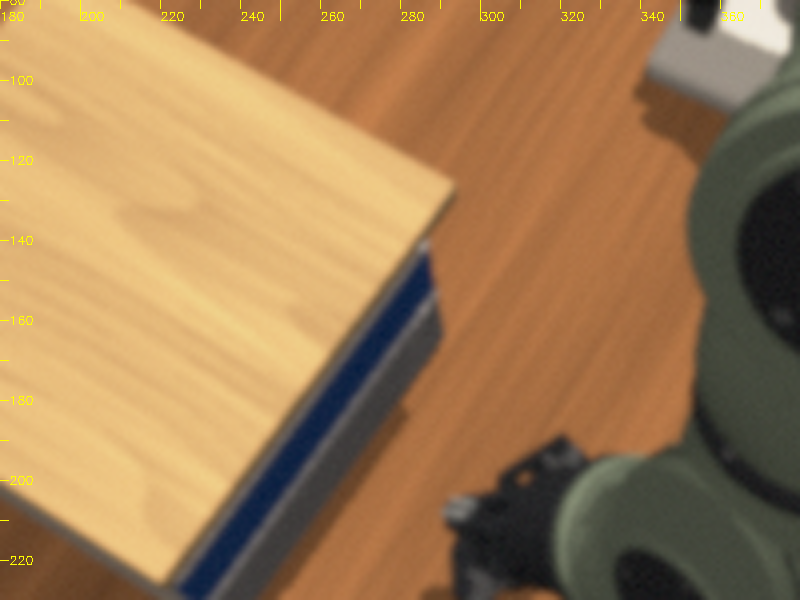

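View pics/t24.png

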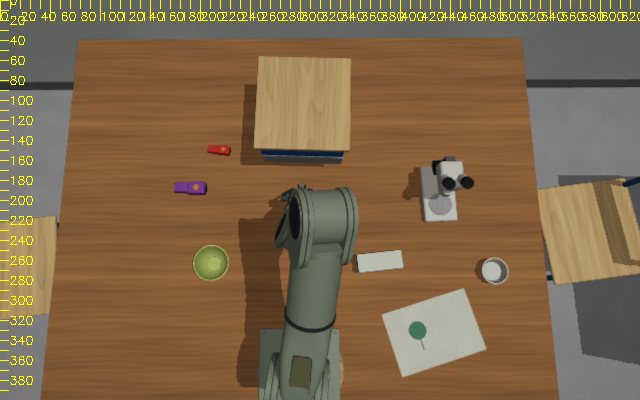

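View pics/s24.png

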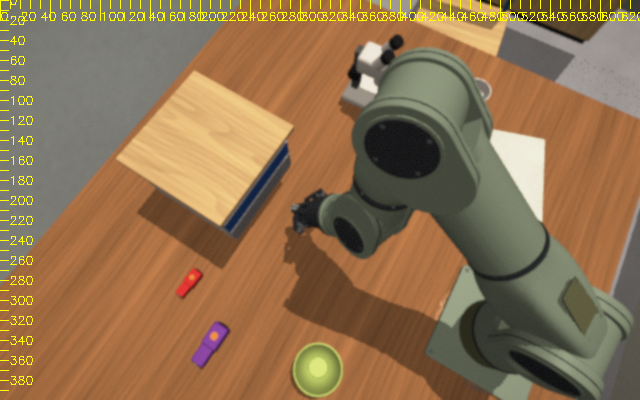

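After the arm backed off 100 mm, the drawer front hasn't moved, and the bystanders are where they started in both views. Handing in.

Run:
```python
from bench import r,ticket
print(r.get_obs()["ft_force"]); print(ticket.hand_in())
```

```text
[-0.34160249 -0.26093344  0.31421227]
the job is handed in; nothing more can be done
None
```

The pocket microscope and the hand magnifier are both in the blue drawer, and the drawer is shut. I handed the job in at about 34 s of the 72 s allowed.

**Placing:** I lowered each object onto the felt in small steps and let go once it touched, at about 15 N for the scope and 10 N for the magnifier. Pictures taken before and during the push showed both lying flat and below the tray's rim.

**Closing:** I pushed the drawer in with the closed fingers tipped 24 to 39 degrees, slowing from about 55 mm/s to about 13 mm/s at the end. The resistance peaked at about 7 N and fell to zero as the detent took over. I then met a firm stop at about 27 N sideways (33 N in all).

**Last checks:**
- With the arm backed off 100 mm and no force on the tool, the drawer front had not moved.
- The stereo microscope, green bowl and carton looked unmoved in the top view. I judged that by eye and did not measure it.
- With the drawer shut, the objects inside could not be seen again.

**Problem along the way:** The forward tip needed a half turn of a wrist joint. My first attempt ran joint 6 to its lower limit of 0, so I worked out the rest of the turn from a fitted model of the arm. The arm touched nothing during this.

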